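Refit the sprung roller and send the carrier on

ROBOT

A 6-joint arm with a two-finger parallel gripper is mounted at the origin on the work surface. World frame = base frame: x ahead of the robot, y to its left, z up, the work surface at z = 0. Lengths are in m, angles in rad, forces in N, time in s.
With the tool pointing down it reaches from about 0.225 to 0.875 m from the base axis. Payload 3.4 kg.
Tool frame: the origin (TCP) lies midway between the tips of the shut fingers; the grasp point (between the pads) lies 19 mm behind it; x points along the fingers, z is the direction in which the jaws open and shut, and the axes are right-handed (so a half turn about x gives the same grasp; the last joint's range is limited). The gripper opens to 85 mm and grips with 20 to 120 N. Pads are 22 mm wide; open, the fingers measure 114 mm over their backs; the gripper's body (76 mm by 85 mm) begins 54 mm behind the grasp point. The pads swing forward as they close: fully open they stand 13 mm farther back than shut.
Start: joints at [-1.222, 0.276, 1.505, -0, 1.361, -0.121], TCP at [0.26, -0.513, 0.231] pointing down, gripper open.
Joint ranges: [-2.89, 2.89], [-0.75, 2.08], [0.22, 2.7], [-1.18, 4.32], [0.11, 2.71], [-2.7, 2.7]. Speed limits (rad/s): [2.57, 2.57, 3.14, 3.14, 3.14, 3.14].

INTERFACE

Orientations are given as a unit quaternion [w, x, y, z].
In Python, from rig import manip, eyes gives the robot as it stands. The module is installed in compiled form; this text tells all that it offers.
- The arm moves only by the shell command python3 -m crank 'ROWS' [FORCE]. ROWS is JSON, a list of rows, each a list of 7 numbers: the shift along the tool's x, y, z in cm, then the turn, a rotation vector about the tool's x, y, z in degrees, then the finger opening in cm, from 0 to 8.54. A call has 1 to 5 rows; each row is the pose to reach, as a shift and turn from the pose commanded when the call began, along the tool's axes at that moment; what a row does not reach only later rows make up. A row lasts 1/8 s, in which the tool goes at most 62.5 mm and 10.7 degrees, less where a joint would pass 70% of its speed; a pose out of reach is approached as far as the arm can. A call with a gripper value outside its range is refused whole. The fingers move at their own pace and stop on an object; FORCE is the grip in N (left out, the last holds). Time passes only in rows, so rows that repeat a pose let the fingers close. It gives the time, the measured TCP pose, the force and the opening at its end, in the units of the state.
- manip.get_state(): the state, without advancing time (a new reading comes with each control period).
- eyes.get_image(name): name is "side" or "top" or "wrist"; returns a dict with "color" (480x640x3 uint8, blue, green, red), "z_map" (480x640 float32, m along the optical axis (not along the pixel's ray), 0 where there is no reading), "vertical_fov" (degrees; the focal length in pixels is half the picture's height over the tangent of half this angle, whatever the lens; pixels are square), "cx", "cy" (the principal point, pixels), "dist" ([k1, k2, p1, p2, k3] as OpenCV has them; the pictures are not rectified), "eye" and "attitude" of the camera in the world. Camera axes: x right, y up, looking along -z (the intrinsics and any distortion apply to the point x, -y, -z); pixel columns grow to the right and rows downward; lengths in m; the calibration is good to about 2 mm. A picture is of the moment at which its call begins.
- manip.sign_off(): hands the job in, once; it reports no verdict.
The state is a dict: "clock": time; "qpos": joint angles; "qd": joint speeds; "effort": joint torques, N m; "position": TCP position; "ee_rot": TCP orientation; "contact_force": force on the tool from outside, world axes, zero at the start; "moment": the same for the moment, N m; "width": finger opening in m.
Only numpy, scipy, OpenCV 4.12 (cv2) and the standard library are available. Lean on these libraries where they do the work, as an engineer would, in place of code of your own. Each camera call takes 0.05 s, during which the arm holds its last target.

TASK

One roller is out of the roller track: put the loose one back into the empty bay by squeezing its sprung pin so that it goes down between the rails, and let both pins out into their holes. Then roll the waiting carrier along the track, over the new roller and right up to the end stop, without lifting it off the rollers, and let go of it. Leave everything else on the bench where it is.

Things in the scene. Friction and masses are not known exactly. Their poses are not given: they have to be found in the camera images.
- bay_center (a point): Middle of the roller track's empty bay, on the line through its two pin holes, 62 mm above the bench. x: across the track along the hole line, away from the robot; y: along the track towards the waiting carrier; z up. Neighbouring rollers (30 mm across, tops 13 mm above the hole line) lie at y = -85, +85 mm and on at 85 mm pitch. Below the bay is only the bench. The track is fixed.
- hole_near (a point): Mouth centre of the pin hole in the nearer rail, 80 mm from bay_center towards -x; axes as bay_center. Round blind hole, 12 mm across, 8 mm deep, opening towards +x. The rail is an aluminium bar along y, 14 mm thick, its inner face flat and upright, its top 19 mm above the hole's centre.
- hole_far (a point): The same in the further rail, 80 mm from bay_center towards +x; it opens towards -x. The rails' inner faces are thus 160 mm apart and the bottoms of the two holes 176 mm.
- roller_center (a point): Centre of the loose steel roller that lies on the bench: barrel 30 mm across, 130 mm long, a round-ended pin 8 mm across at each end. x runs along it from the sprung pin to the fixed pin (y, z turn as it rolls). Fixed pin (+x): dark hexagonal nut beside the barrel, tip 88 mm from the centre. Sprung pin (-x): plain, tip 90 mm from the centre when free.
- roller: The same roller; its origin and axes are those of roller_center. About 220 g. It fits either way round: with the fixed end raised, put the sprung pin into a hole, push it in, lower the fixed end, ease it out. Seated, each pin reaches 8 mm into its hole and rests on the hole's lower side, so that the roller's centre is about 2 mm below bay_center.
- sprung_pin (a joint): How far the sprung pin is pushed into the roller, in m: 0 free, 0.017 fully in, about 0.002 when the roller is seated. It takes 3 N to start and 0.45 N more per mm (9 N at 13 mm).
- carrier_grip (a point): Centre of the carrier's handle: a round aluminium cross bar 16 mm thick, 68 mm long between two posts, along the carrier's x, 127 mm above the bench and 32 mm clear above the carrier's plate. y: along the track, away from the end stop; z up. The handle is 55 mm behind the carrier's centre (towards +y).
- carrier: The carrier, origin under its centre, axes as carrier_grip: black plate 148 mm across (x), 200 mm along (y), 12 mm thick, riding on the rollers between the rails (6 mm room each side), with an aluminium gear case on its front half, top 72 mm above the plate's underside. About 0.7 kg. It waits on the +y side of the empty bay and must go to the -y side.
- stop_face (a point): Middle of the end stop's rubber face, at the track's -y end, looking along +y; axes as bay_center. The front edge of the carrier meets it; the handle's centre is then 155 mm from it along +y, which is 10 mm past bay_center towards -y. The stop plate's top is 115 mm above the bench.
- screwdriver_mid (a point): Blue electric screwdriver, 215 mm long, 42 mm thick, lying on the bench, to be left alone; the point is at its middle.
- spanner_mid (a point): Steel spanner 170 mm long, 8 mm thick, lying flat, to be left alone; the point is at its middle.
- casting_mid (a point): Spare aluminium gear case 62 x 62 x 52 mm standing on the bench, to be left alone; the point is half-way up its middle.
Mind the look-alikes: they are no part of the job. Of the things that look like the roller, the larger one is meant.

How it is judged:
By the outcome, as a careful person would: the job done as asked, in the order asked, and still so for the second after the job is handed in, with the robot touching nothing.
It also fails if it takes over 58 s, if anything falls off the work surface, if the arm or the gripper's body presses on something with over 40 N, if the wrist force passes 120 N, or if a joint passes its speed limit or range.

## Working session

There is one attempt and no reset: what is moved stays moved. The work goes in short steps, Python scripts to look and compute and a shell command to move; the robot and the scene stay as the last step left them, time stands still between calls to the robot, and variables do not carry over. Pictures are saved under pics/ and viewed, and the job is handed in when it is done.

```bash
mkdir -p pics; ls
python3 - <<'E'
from rig import manip, eyes
import cv2
s=manip.get_state()
for k,v in s.items(): print(k,v)
for n in ["side","top","wrist"]:
    d=eyes.get_image(n); cv2.imwrite(f"pics/a_{n}.png",d["color"])
    print(n,{k:v for k,v in d.items() if k not in("color","z_map")})
E
```

```text
pics
clock 0.0
qpos [-1.22199419e+00  2.76592515e-01  1.50614630e+00 -1.46010815e-05
  1.36067973e+00 -1.20996567e-01]
qd [ 1.16756998e-04 -2.07293988e-03 -2.17726577e-03 -1.46535773e-03
 -1.22295660e-05 -1.29006680e-03]
effort [ 2.60993955e-03 -4.16772008e+01 -2.45804286e+01 -2.20462300e-05
  1.08812749e-02  2.47172164e-05]
position [ 0.26011659 -0.51220735  0.23043587]
ee_rot [ 0.60213321  0.37029294  0.60315029 -0.36949758]
contact_force [0.0953192  0.10649339 0.70260213]
moment [-0.00421976 -0.06278815  0.02579452]
width 0.08529973237864313
side {'vertical_fov': 48.89081667393742, 'cx': 319.88013101712045, 'cy': 241.33724913047962, 'dist': array([-0.02848681,  0.        ,  0.        ,  0.        ,  0.        ]), 'eye': array([-0.18027937, -0.67017759,  1.25933606]), 'attitude': array([ 0.87626118,  0.31446885, -0.12899016, -0.34152193])}
top {'vertical_fov': 42.2639308911808, 'cx': 316.66274020133073, 'cy': 239.20629112388053, 'dist': array([0.06687609, 0.        , 0.        , 0.        , 0.        ]), 'eye': array([0.26969117, 0.03871239, 1.55873132]), 'attitude': array([-0.69575144, -0.05276819,  0.05520218,  0.71421157])}
wrist {'vertical_fov': 69.49866093669105, 'cx': 317.9769828042902, 'cy': 239.23587140591195, 'dist': array([0.01712918, 0.        , 0.        , 0.        , 0.        ]), 'eye': array([ 0.33363299, -0.47546944,  0.3744458 ]), 'attitude': array([ 0.84131264, -0.13739054,  0.08475648, -0.51588102])}
```

View pics/a_side.png

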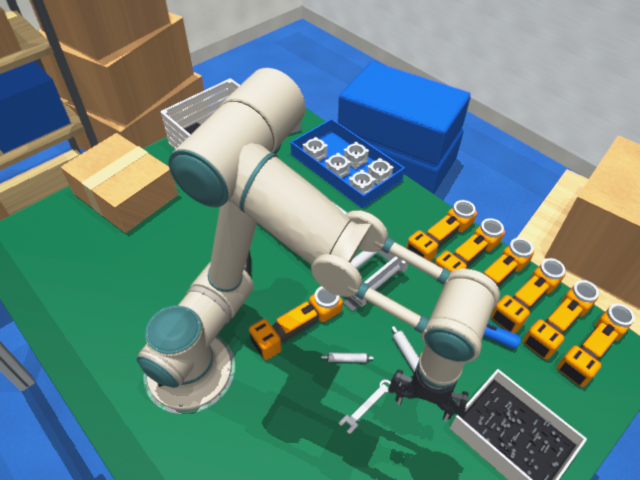

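View pics/a_top.png

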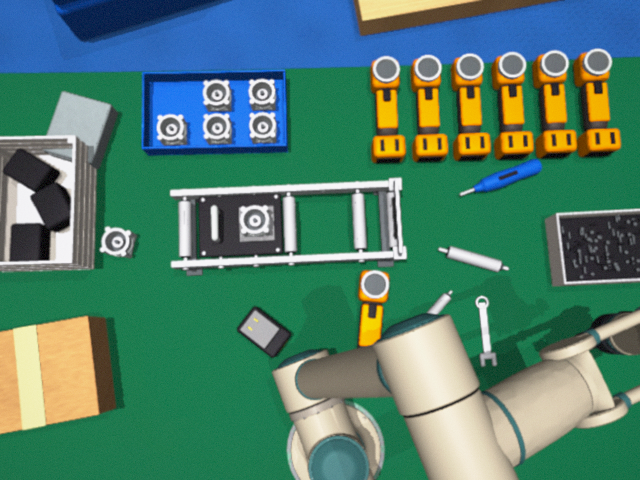

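View pics/a_wrist.png

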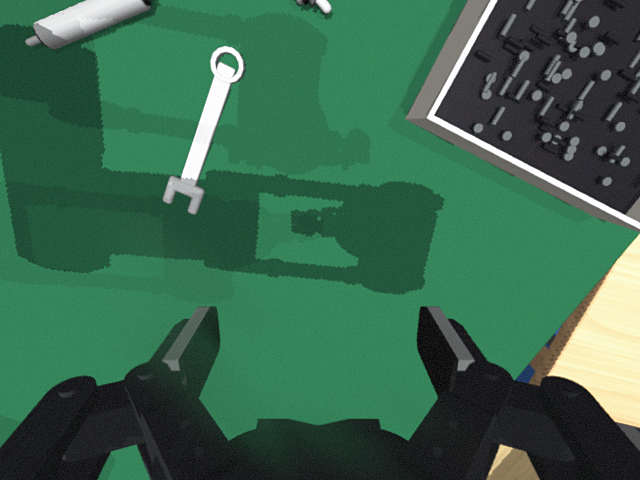

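```bash
cat > h.py <<'E'
import numpy as np, cv2
from scipy.spatial.transform import Rotation as R
from rig import manip, eyes
def rot(q): return R.from_quat([q[1],q[2],q[3],q[0]])
def K(d):
    f=240/np.tan(np.radians(d["vertical_fov"])/2)
    return np.array([[f,0,d["cx"]],[0,f,d["cy"]],[0,0,1.]])
def rays(d,uv):
    p=cv2.undistortPoints(np.array(uv,float).reshape(-1,1,2),K(d),d["dist"])[:,0]
    v=np.c_[p[:,0],-p[:,1],-np.ones(len(p))]
    return rot(d["attitude"]).apply(v)
def atz(d,uv,z):
    r=rays(d,uv); return d["eye"]+r*((z-d["eye"][2])/r[:,2])[:,None]
def cloud(d):
    v,u=np.mgrid[0:480,0:640]
    uv=np.c_[u.ravel(),v.ravel()]
    P=d["eye"]+rays(d,uv)*d["z_map"].ravel()[:,None]
    P[d["z_map"].ravel()==0]=np.nan
    return P.reshape(480,640,3)
def proj(d,P):
    c=rot(d["attitude"]).inv().apply(np.atleast_2d(P)-d["eye"])
    c=c*[1,-1,-1]
    return cv2.projectPoints(c,np.zeros(3),np.zeros(3),K(d),d["dist"])[0][:,0]
def crop(d,name,u0,u1,v0,v1,s):
    cv2.imwrite("pics/"+name,cv2.resize(d["color"][v0:v1,u0:u1],None,fx=s,fy=s,interpolation=cv2.INTER_CUBIC))
def tool(s=None):
    s=s or manip.get_state(); return s["position"],rot(s["ee_rot"])
E
python3 - <<'E'
from h import *
import pickle
D={n:eyes.get_image(n) for n in ["side","top","wrist"]}
pickle.dump(D,open("D0.pkl","wb"))
crop(D["top"],"b_top.png",160,520,160,320,2.2)
crop(D["side"],"b_side.png",230,530,200,440,2.6)
p,r=tool(); print(r.as_matrix().round(3))
E
```

```text
[[-0.     0.892  0.453]
 [ 0.     0.453 -0.892]
 [-1.     0.    -0.001]]
```

View pics/b_top.png

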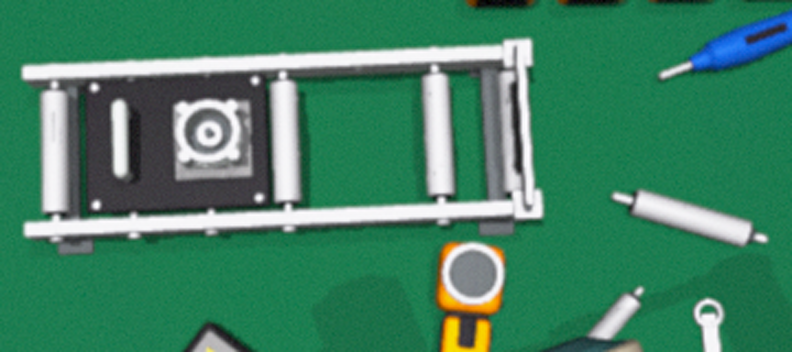

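View pics/b_side.png

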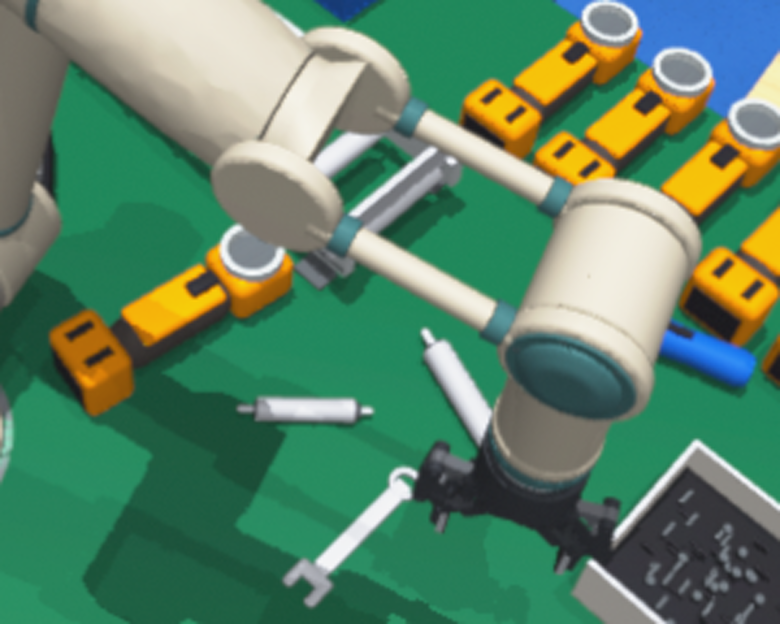

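Run:
```python
from h import *
import pickle
D=pickle.load(open("D0.pkl","rb")); d=D["top"]
P=cloud(d)
def w(u,v): return P[v,u].round(4)
z=P[...,2]
roi=np.zeros((480,640),bool); roi[170:280,165:415]=1
# rail tops expect z=.081 ; 
for lo,hi in[(.072,.09)]:
    m=roi&(z>lo)&(z<hi)
    n,l,st,_=cv2.connectedComponentsWithStats(m.astype(np.uint8))
    for i in range(1,n):
        if st[i,4]>60:
            Q=P[l==i]; c=Q.mean(0); 
            print(st[i],c.round(4),np.linalg.eigh(np.cov((Q-c)[:,:2].T))[1][:,1].round(4), Q.min(0).round(3),Q.max(0).round(3))
# loose roller
roi2=np.zeros((480,640),bool); roi2[240:280,430:520]=1
m=roi2&(z>.012)&(z<.04)
Q=P[m]; c=Q.mean(0); e=np.linalg.eigh(np.cov((Q-c)[:,:2].T)); a=e[1][:,1]
t=(Q-c)[:,:2]@a; print("loose",m.sum(),c.round(4),a.round(4),t.min(),t.max(),Q[:,2].max())
for uv in[(439,250),(507,268),(448,253),(502,265)]: print(uv,atz(d,[uv],.015)[0].round(4),w(*uv))
s=D["side"]
crop(d,"c_roll.png",425,520,235,285,8)
```

```text
[ 171  178  235   90 6072] [0.5353 0.1504 0.0833] [-0.0223  0.9998] [ 0.439 -0.181  0.072] [0.643 0.381 0.09 ]
[352 193  13  57 338] [ 0.5409 -0.0726  0.0754] [-0.9999 -0.0173] [ 0.472 -0.085  0.072] [ 0.61  -0.058  0.085]
[284 196  12  57 353] [0.5364 0.0967 0.0754] [-0.9996 -0.0278] [0.469 0.083 0.072] [0.607 0.109 0.085]
[179 201  11  57 362] [0.5327 0.3496 0.0756] [-0.9998 -0.019 ] [0.463 0.338 0.072] [0.601 0.363 0.084]
loose 711 [ 0.4466 -0.3566  0.0263] [0.3053 0.9522] -0.087368571997559 0.0882010113344969 0.03989370975182527
(439, 250) [ 0.4721 -0.2751  0.015 ] [ 0.4713 -0.274   0.0207]
(507, 268) [ 0.4228 -0.4403  0.015 ] [ 0.4228 -0.4404  0.0147]
(448, 253) [ 0.464  -0.2971  0.015 ] [ 0.4625 -0.2945  0.0268]
(502, 265) [ 0.4305 -0.4286  0.015 ] [ 0.4299 -0.4269  0.0207]
```

View pics/c_roll.png

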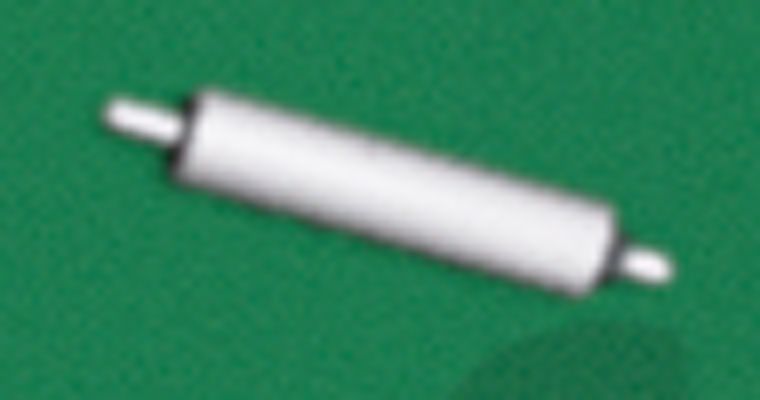

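```bash
cat >> h.py <<'E'
def go(pos,Rm,s=None):
    p,r=tool(s); rel=r.inv()*R.from_matrix(Rm)
    print("shift cm",(r.inv().apply(np.array(pos)-p)*100).round(2),"turn deg",np.degrees(rel.as_rotvec()).round(2))
def down(yaw,tilt=0):
    # tool x down, z at yaw(deg); tilt = deg about tool z
    z=np.array([np.cos(np.radians(yaw)),np.sin(np.radians(yaw)),0]); x=np.array([0,0,-1.]); y=np.cross(z,x)
    return (R.from_matrix(np.c_[x,y,z])*R.from_rotvec([0,0,np.radians(tilt)])).as_matrix()
E
python3 - <<'E'
from h import *
go([.4466,-.3566,.16],down(-17.8))
E
```

```text
shift cm [ 7.11 23.68 -5.47] turn deg [-4.528e+01 -3.000e-02 -2.000e-02]
```

```bash
python3 -m crank '[[7.1,23.7,-5.5,-45.3,0,0,8.5],[7.1,23.7,-5.5,-45.3,0,0,8.5],[7.1,23.7,-5.5,-45.3,0,0,8.5],[7.1,23.7,-5.5,-45.3,0,0,8.5],[7.1,23.7,-5.5,-45.3,0,0,8.5]]' 80;  python3 - <<'E'
from h import *
go([.4466,-.3566,.16],down(-17.8))
d=eyes.get_image("wrist"); cv2.imwrite("pics/d_w.png",d["color"])
E
```

```text
clock: 0.92
position: [0.4487, -0.3527, 0.1588]
ee_rot: [0.698, 0.108, 0.7, -0.106]
contact_force: [-1.1, -0.5, 0.4]
width: 0.0851
shift cm [-0.13 -0.43 -0.08] turn deg [ 0.41 -0.13 -0.15]
```

View pics/d_w.png

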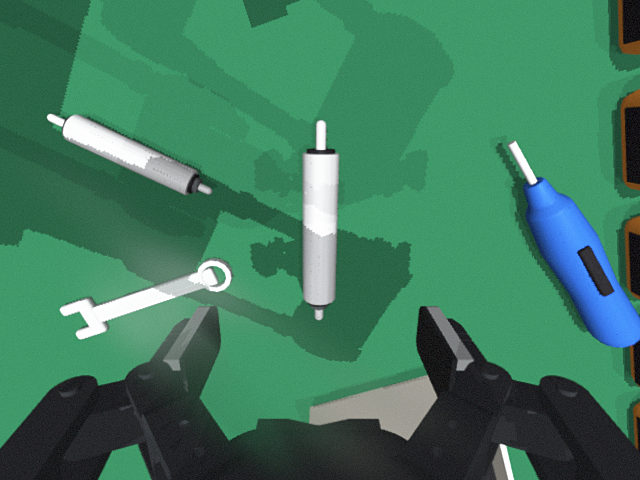

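Run:
```python
from h import *
d=eyes.get_image("wrist"); crop(d,"e1.png",280,360,110,170,8); crop(d,"e2.png",280,360,280,330,8)
P=cloud(d);z=P[...,2]
m=np.zeros((480,640),bool); m[110:330,295:345]=1
m&=(z>.021)
Q=P[m];c=Q.mean(0);a=np.linalg.eigh(np.cov((Q-c)[:,:2].T))[1][:,1]; a*=np.sign(a[1])
t=(Q-c)[:,:2]@a; print(c,a,np.degrees(np.arctan2(a[1],a[0])),np.percentile(t,[.1,99.9]),Q[:,2].max())
e=c[:2]+a*(np.percentile(t,.1)+np.percentile(t,99.9))/2; print(e)
print(atz(d,[(321,122),(319,320),(320,150),(319,305)],.015).round(4))
```

```text
[ 0.44960182 -0.35325794  0.02837647] [0.30829047 0.95129227] 72.04376339069208 [-0.08115024  0.07858615] 0.03324224674635701
[ 0.44920658 -0.35447754]
[[ 0.475  -0.2766  0.015 ]
 [ 0.4202 -0.4467  0.015 ]
 [ 0.4679 -0.2967  0.015 ]
 [ 0.425  -0.4313  0.015 ]]
```

View pics/e1.png

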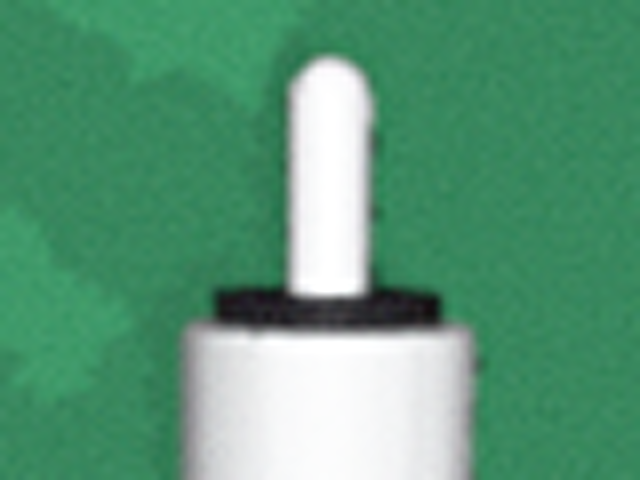

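View pics/e2.png

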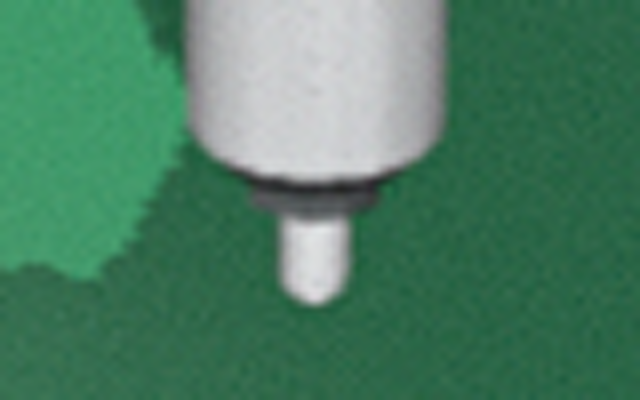

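Run:
```python
from h import *
s=manip.get_state(); print(s["position"],s["clock"])
go([.4473,-.3615,.003],down(-17.9))
```

```text
[ 0.44704252 -0.35592373  0.1600363 ] 1.025
shift cm [15.7  -0.52  0.21] turn deg [ 0.21 -0.05  0.02]
```

```bash
python3 -m crank '[[6,-0.5,0.2,0.2,0,0,6],[11,-0.5,0.2,0.2,0,0,6],[14,-0.5,0.2,0.2,0,0,6],[15.7,-0.5,0.2,0.2,0,0,6],[15.7,-0.5,0.2,0.2,0,0,6]]' 80;  python3 -m crank '[[0,0,0,0,0,0,2],[0,0,0,0,0,0,2],[0,0,0,0,0,0,2],[0,0,0,0,0,0,2],[0,0,0,0,0,0,2]]' 80
```

```text
clock: 1.65
position: [0.4455, -0.3628, 0.0025]
ee_rot: [0.698, 0.112, 0.699, -0.111]
contact_force: [0.8, 0.7, -0.1]
width: 0.0601
clock: 2.28
position: [0.4475, -0.363, 0.005]
ee_rot: [0.699, 0.109, 0.698, -0.111]
contact_force: [-1.5, -2.1, 6.2]
width: 0.0276
```

```bash
python3 -m crank '[[0,0,0,0,0,0,2],[-3,0,0,0,0,0,2],[-8,0,0,0,0,0,2],[-13,0,0,0,0,0,2],[-13,0,0,0,0,0,2]]' 80;  python3 -m crank '[[0,0,0,0,0,0,2],[0,0,0,0,0,0,2]]'
python3 - <<'E'
from h import *
import pickle
D={n:eyes.get_image(n) for n in ["side","top","wrist"]}
D["s"]=manip.get_state()
pickle.dump(D,open("D1.pkl","wb"))
p,r=tool(D["s"]); 
for n in D:
    if n!="s": print(n,proj(D[n],[p,p-.019*r.as_matrix()[:,0]]).round())
cv2.imwrite("pics/f_w.png",D["wrist"]["color"]);cv2.imwrite("pics/f_s.png",D["side"]["color"])
cv2.imwrite("pics/f_t.png",D["top"]["color"])
E
```

```text
clock: 2.9
position: [0.4494, -0.3638, 0.1379]
ee_rot: [0.701, 0.108, 0.696, -0.113]
contact_force: [1.1, 0.2, -3.5]
width: 0.0275
clock: 3.15
position: [0.446, -0.3606, 0.1313]
ee_rot: [0.697, 0.111, 0.7, -0.11]
contact_force: [-0.1, 0.1, -3.0]
width: 0.0274
side [[417. 332.]
 [418. 328.]]
top [[487. 253.]
 [489. 252.]]
wrist [[318. 307.]
 [318. 331.]]
```

View pics/f_w.png

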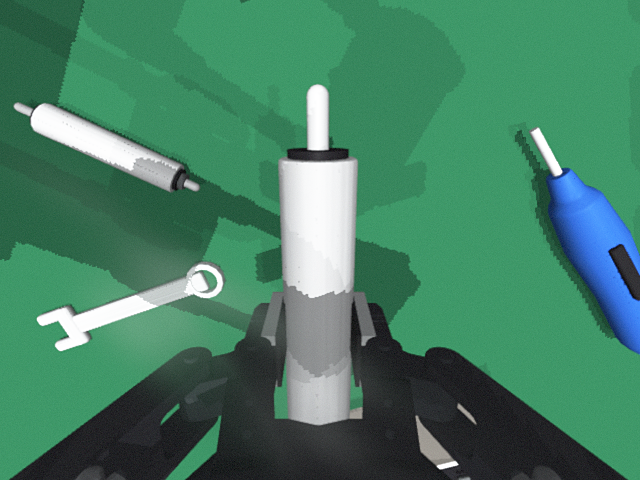

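View pics/f_s.png

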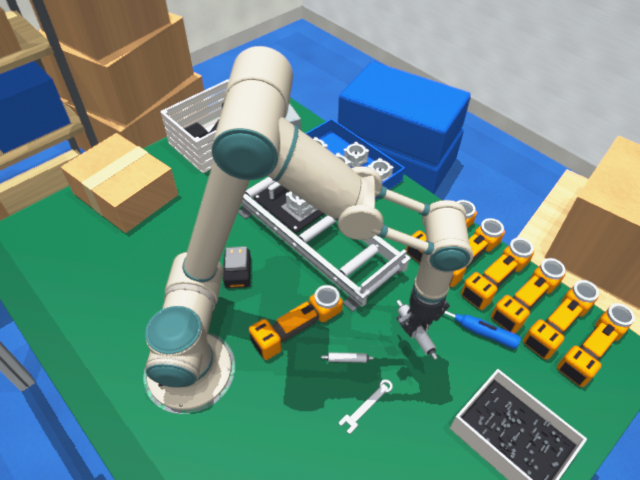

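View pics/f_t.png

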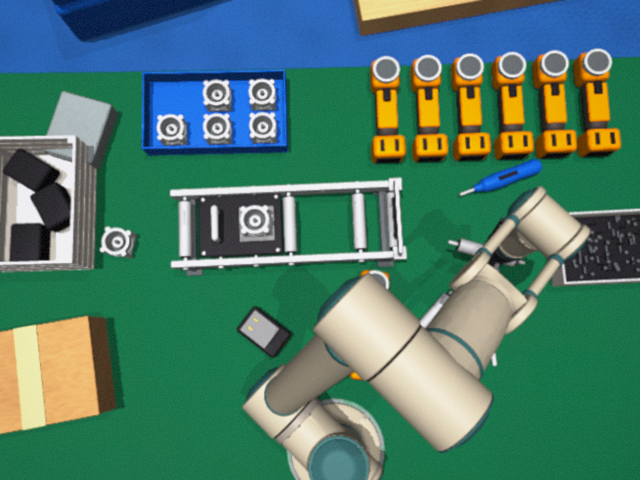

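Run:
```python
from h import *
import pickle
D=pickle.load(open("D1.pkl","rb"))
a=cv2.resize(D["side"]["color"][290:370,385:450],None,fx=6,fy=6,interpolation=2)
b=cv2.resize(D["wrist"]["color"][150:200,155:215],None,fx=5,fy=5,interpolation=2)
c=cv2.resize(D["wrist"]["color"][95:130,5:65],None,fx=5,fy=5,interpolation=2)
o=np.zeros((480,800,3),np.uint8); o[:480,:390]=a; o[:250,400:700]=b; o[260:435,400:700]=c
cv2.imwrite("pics/g.png",o)
# geometry of roller tip in tool frame
p,r=tool(D["s"]); w=D["wrist"]; P=cloud(w)
for uv in [(317,88),(317,100),(317,140),(318,165),(318,200),(318,250)]:
    print(uv, (r.inv().apply(P[uv[1],uv[0]]-p)*1000).round(1))
# sprung tip: intersect ray with tool plane z=0?
for uv in [(317,84.5),(317,159)]:
    ry=r.inv().apply(rays(w,[uv]))[0]; e=r.inv().apply(w["eye"]-p)
    for X in (-.019,-.012,-.008,-.004): t=(X-e[0])/ry[0]; print(uv,X,((e+t*ry)*1000).round(1))
```

```text
(317, 88) [-13.9  93.3  -0.2]
(317, 100) [-13.8  89.5  -0.2]
(317, 140) [-14.9  76.2  -0.2]
(318, 165) [-25.6  68.7   0.1]
(318, 200) [-25.4  56.7   0.2]
(318, 250) [-26.   38.4   0.2]
(317, 84.5) -0.019 [-19.   93.9  -0.2]
(317, 84.5) -0.012 [-12.   94.6  -0.2]
(317, 84.5) -0.008 [-8.  95.  -0.2]
(317, 84.5) -0.004 [-4.  95.4 -0.2]
(317, 159) -0.019 [-19.   70.   -0.2]
(317, 159) -0.012 [-12.   69.3  -0.2]
(317, 159) -0.008 [-8.  68.9 -0.2]
(317, 159) -0.004 [-4.  68.5 -0.3]
```

View pics/g.png

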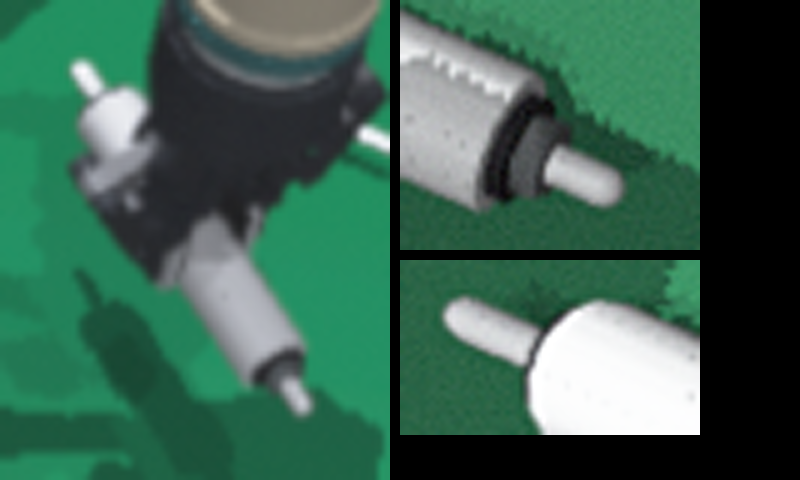

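Run:
```python
from h import *
import pickle
D1=pickle.load(open("D1.pkl","rb"));D=pickle.load(open("D0.pkl","rb"))
p,r=tool(D1["s"]); w=D1["wrist"]; P=cloud(w)
T=r.inv().apply((P-p).reshape(-1,3)).reshape(P.shape)*1000
m=(abs(T[...,2])<2)&(T[...,1]>34)&(T[...,1]<67)&(T[...,0]<-18)&(T[...,0]>-35)
print("barrel",np.polyfit(T[m][:,1],T[m][:,0],1),m.sum())
m=(abs(T[...,2])<1.0)&(T[...,1]>73)&(T[...,1]<91)&(T[...,0]<-8)&(T[...,0]>-25)
print("pin",np.polyfit(T[m][:,1],T[m][:,0],1),m.sum())
d=D["top"];g=cv2.cvtColor(d["color"],cv2.COLOR_BGR2GRAY)
crop(d,"h_bay.png",280,410,175,275,6)
P=cloud(d)
# rail profile in columns 305..345
for u in (305,325,345):
    print(u,"gray",[(v,int(g[v,u]),int(P[v,u,2]*1000)) for v in list(range(178,200))+list(range(250,270))])
```

```text
barrel [ 2.18988268e-03 -2.58902422e+01] 1062
pin [ 6.36597232e-03 -1.54251772e+01] 324
305 gray [(178, 91, 5), (179, 93, -6), (180, 91, -1), (181, 91, 0), (182, 93, 4), (183, 129, 3), (184, 204, -2), (185, 245, 85), (186, 247, 83), (187, 247, 79), (188, 246, 84), (189, 236, 79), (190, 174, 81), (191, 100, 73), (192, 81, 62), (193, 79, 52), (194, 68, 36), (195, 59, 0), (196, 57, -4), (197, 70, -5), (198, 86, -1), (199, 87, 5), (250, 90, 1), (251, 91, 1), (252, 91, -2), (253, 95, -2), (254, 132, -7), (255, 206, -5), (256, 244, 78), (257, 247, 79), (258, 246, 85), (259, 246, 80), (260, 235, 80), (261, 169, 82), (262, 95, 57), (263, 65, 42), (264, 64, 2), (265, 69, -2), (266, 82, 3), (267, 84, 2), (268, 81, 0), (269, 83, -3)]
325 gray [(178, 92, -2), (179, 91, -3), (180, 91, 2), (181, 87, -1), (182, 116, 1), (183, 192, 0), (184, 242, 83), (185, 247, 80), (186, 247, 75), (187, 245, 81), (188, 236, 82), (189, 171, 81), (190, 103, 70), (191, 82, 58), (192, 80, 52), (193, 67, 40), (194, 50, -2), (195, 53, 4), (196, 66, 2), (197, 82, 4), (198, 80, 0), (199, 88, 5), (250, 92, 1), (251, 90, 5)
[... 218 characters left out ...]
, 85, -2), (267, 86, -2), (268, 87, 4), (269, 86, 2)]
345 gray [(178, 92, -2), (179, 85, 2), (180, 89, -2), (181, 121, 0), (182, 195, -3), (183, 245, 82), (184, 248, 82), (185, 246, 80), (186, 245, 77), (187, 239, 82), (188, 197, 81), (189, 116, 75), (190, 82, 59), (191, 80, 56), (192, 74, 37), (193, 54, 3), (194, 48, 0), (195, 63, 4), (196, 84, -3), (197, 86, 2), (198, 83, -3), (199, 82, 0), (250, 89, 2), (251, 95, -2), (252, 126, -5), (253, 202, -5), (254, 243, 79), (255, 247, 79), (256, 247, 80), (257, 246, 80), (258, 241, 78), (259, 193, 84), (260, 105, 65), (261, 64, 46), (262, 54, 4), (263, 67, -1), (264, 82, -2), (265, 86, -2), (266, 85, 3), (267, 83, -2), (268, 91, -3), (269, 92, 5)]
```

View pics/h_bay.png

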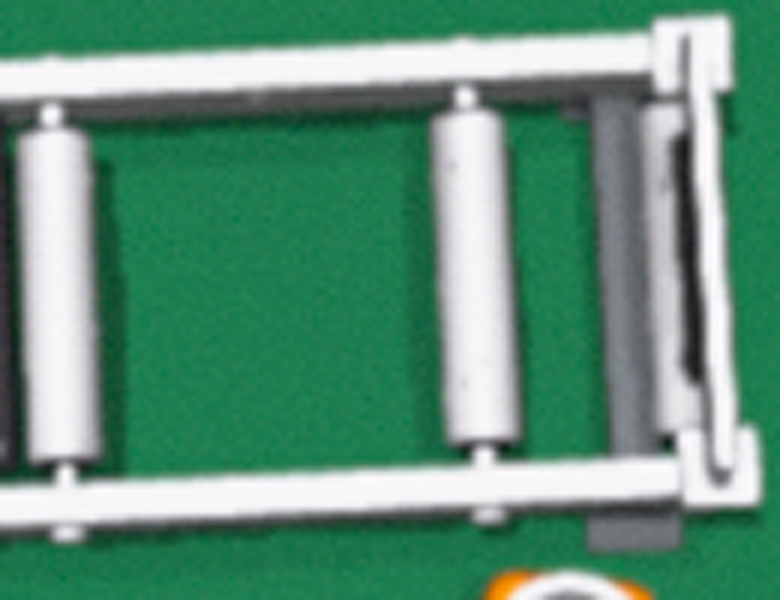

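Run:
```python
from h import *
import pickle
D=pickle.load(open("D0.pkl","rb"));d=D["top"]
g=cv2.cvtColor(d["color"],cv2.COLOR_BGR2GRAY).astype(float)
def cross(u,v0,v1,thr,step):
    v=v0
    while True:
        a,b=g[v,u],g[v+step,u]
        if (a-thr)*(b-thr)<=0: return v+step*(a-thr)/(a-b)
        v+=step
A=[];B=[]
for u in range(300,350):
    A.append((u,cross(u,187,0,165,1))); B.append((u,cross(u,257,0,168,-1)))
def fit(A):
    W=atz(d,A,.081)[:,:2]; k=np.polyfit(W[:,1],W[:,0],1); return k
ka,kb=fit(A),fit(B); print(ka,kb)
s=(ka[0]+kb[0])/2
for y in (.005,.012,.02): print(y,"inner far",np.polyval(ka,y),"near",np.polyval(kb,y),"mid",(np.polyval(ka,y)+np.polyval(kb,y))/2,"gap",(np.polyval(ka,y)-np.polyval(kb,y))/np.sqrt(1+s*s))
# neighbour rollers: edges in image at rows between, z=.060 axis, silhouettes at radius
P=cloud(d)
for u0,u1 in((283,300),(350,372)):
    for v in (205,222,240):
        row=g[v,u0-3:u1+3]; thr=170
        idx=np.where(row>thr)[0]
        l=idx[0]+u0-3;rr=idx[-1]+u0-3
        lf=l-1+(thr-g[v,l-1])/(g[v,l]-g[v,l-1]); rf=rr+(g[v,rr]-thr)/(g[v,rr]-g[v,rr+1])
        W=atz(d,[(lf,v),(rf,v)],.062); print(v,lf,rf,W[:,:2].round(4).tolist(),W.mean(0)[:2].round(4))
print("hole visible",atz(d,[(322.5,191.2)],.062))
# carrier handle
for uv in [(214,224),(214,209),(214,240)]: print(uv,P[uv[1],uv[0]].round(4),atz(d,[uv],.127).round(4))
crop(d,"i_c.png",160,310,175,275,5)
```

```text
[-0.01858038  0.62013754] [-0.01977238  0.46225842]
0.005 inner far 0.6200446406621594 near 0.46215955849532153 mid 0.5411020995787404 gap 0.15785606035022917
0.012 inner far 0.6199145780281697 near 0.4620211518106336 mid 0.5409678649194016 gap 0.15786440286715683
0.02 inner far 0.6197659350178959 near 0.46186297274241883 mid 0.5408144538801574 gap 0.15787393717221695
205 283.6818181818182 293.7 [[0.5873, 0.1093], [0.5867, 0.0847]] [0.587 0.097]
222 284.02564102564105 294.078431372549 [[0.5449, 0.1093], [0.5442, 0.0847]] [0.5445 0.097 ]
240 284.7866666666667 294.60526315789474 [[0.5002, 0.1082], [0.4996, 0.0843]] [0.4999 0.0963]
205 353.0 362.975 [[0.5829, -0.0611], [0.5823, -0.0856]] [ 0.5826 -0.0733]
222 353.5882352941176 363.8139534883721 [[0.5404, -0.061], [0.5398, -0.086]] [ 0.5401 -0.0735]
240 354.27027027027026 364.77777777777777 [[0.4958, -0.0611], [0.4952, -0.0867]] [ 0.4955 -0.0739]
hole visible [[0.61959188 0.01294874 0.062     ]]
(214, 224) [0.531  0.2686 0.1341] [[0.5324 0.2697 0.127 ]]
(214, 209) [0.566  0.268  0.1372] [[0.5681 0.2697 0.127 ]]
(214, 240) [0.4946 0.2698 0.1266] [[0.4945 0.2698 0.127 ]]
```

View pics/i_c.png

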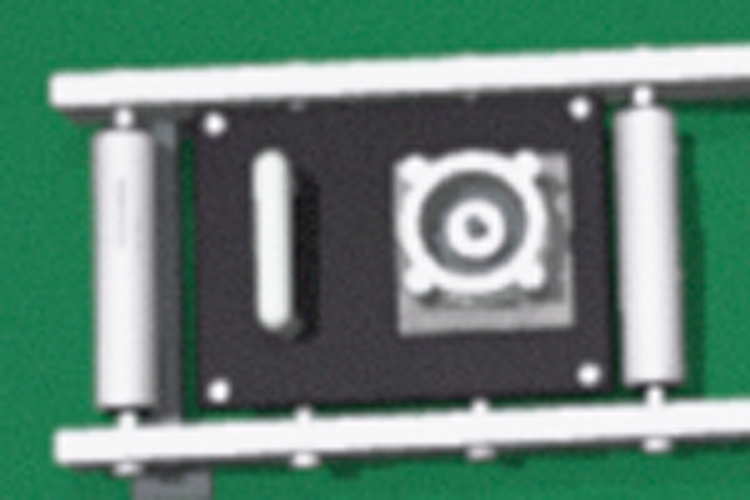

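```bash
cat >> h.py <<'E'
B=np.array([.541,.0122,.062]); ang=np.radians(1.1)
xb=np.array([np.cos(ang),np.sin(ang),0]); yb=np.array([-np.sin(ang),np.cos(ang),0]); zb=np.array([0,0,1.])
RB=np.c_[xb,yb,zb]
TIP=np.array([-10.8,94.5,-.2])/1000
CEN=np.array([-10.8,4.5,-.2])/1000
def tcp_for_center(c_mm,tilt):   # roller centre in bay frame mm, tilt deg (far end lower)
    Rm=down(-88.9,-tilt); return B+RB@(np.array(c_mm)/1000)-Rm@CEN,Rm
def tcp_for_tip(t_mm,tilt,comp=0):
    Rm=down(-88.9,-tilt); return B+RB@(np.array(t_mm)/1000)-Rm@(TIP-[0,comp/1000,0]),Rm
def where():
    p,r=tool(); c=RB.T@(p+r.apply(CEN)-B)*1000; t=RB.T@(p+r.apply(TIP)-B)*1000
    y=RB.T@r.as_matrix()[:,1]
    s=manip.get_state(); print("t",s["clock"],"center",c.round(1),"tip(free)",t.round(1),"axis",y.round(3),"F",(RB.T@s["contact_force"]).round(1),"M",s["moment"].round(2),"w",round(s["width"],4))
E
python3 - <<'E'
from h import *
print(tcp_for_tip([73,0,-1],14))
p,_=tcp_for_tip([73,0,-1],14); 
go(p+[0,0,.13],down(-88.9))
E
```

```text
(array([0.51970206, 0.01159102, 0.07338243]), array([[-0.24187731,  0.97011691,  0.01919744],
       [-0.00464428,  0.0186272 , -0.99981571],
       [-0.97029573, -0.2419219 ,  0.        ]]))
shift cm [-7.1  37.73 -4.57] turn deg [ 7.091e+01 -1.700e-01  2.000e-02]
```

```bash
python3 -m crank '[[-6,0,0,10,0,0,2],[-9,5,0,20,0,0,2],[-9,10.5,-1,30,0,0,2],[-9,16,-2,40,0,0,2],[-9,21.5,-3,50,0,0,2]]' 80
python3 - <<'E'
from h import *
p,_=tcp_for_tip([73,0,-1],14); 
go(p+[0,0,.13],down(-88.9))
E
```

```text
clock: 3.92
position: [0.4847, -0.1468, 0.2227]
ee_rot: [0.585, 0.397, 0.586, -0.397]
contact_force: [0.8, 0.1, -2.5]
width: 0.0273
shift cm [  1.94   9.12 -13.41] turn deg [20.67 -0.04  0.03]
```

```bash
python3 -m crank '[[0,3,-4.5,8,0,0,2],[0,6,-9,16,0,0,2],[0,9.1,-13.4,20.7,0,0,2],[0,9.1,-13.4,20.7,0,0,2],[0,9.1,-13.4,20.7,0,0,2]]' 80
python3 - <<'E'
from h import *
p,Rm=tcp_for_tip([73,0,-1],14); 
go(p+[0,0,.04],Rm)
where()
d=eyes.get_image("side"); crop(d,"j_s.png",230,470,170,350,3)
d=eyes.get_image("top"); crop(d,"j_t.png",260,420,160,290,5)
E
```

```text
clock: 4.55
position: [0.5184, 0.0097, 0.2226]
ee_rot: [0.506, 0.493, 0.507, -0.494]
contact_force: [-0.6, -0.2, -2.3]
width: 0.0274
shift cm [10.92  0.16 -0.19] turn deg [  0.4    0.09 -13.91]
t 4.55 center [-18.2  -1.8 171.4] tip(free) [ 71.8  -1.2 171.3] axis [ 1.     0.007 -0.002] F [-0.6 -0.2 -2.3] M [0.04 0.   0.04] w 0.0274
```

View pics/j_s.png

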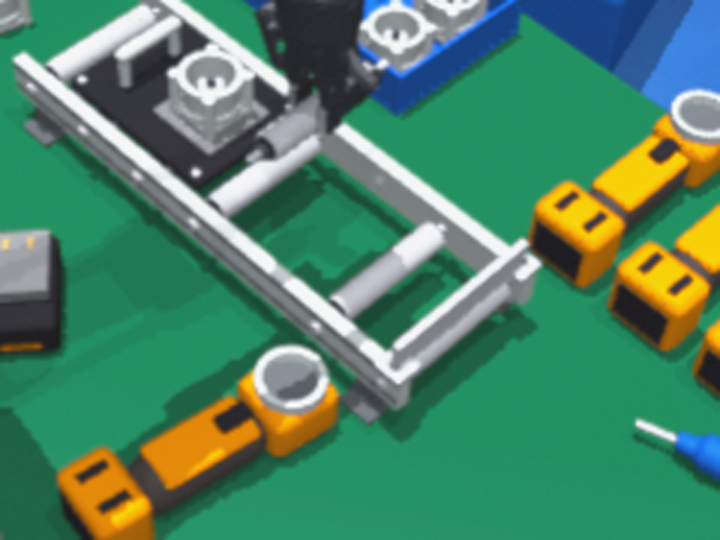

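View pics/j_t.png

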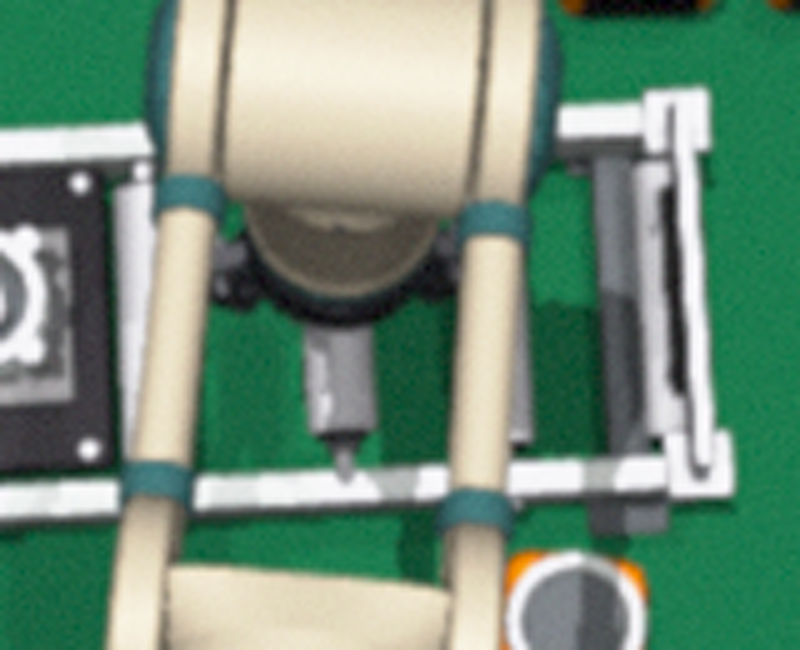

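Run:
```python
from h import *
d=eyes.get_image("side")
g=d["color"][210:250,335:385]
cv2.imwrite("pics/k.png",cv2.resize(cv2.normalize(g,None,0,255,cv2.NORM_MINMAX),None,fx=14,fy=14,interpolation=2))
for uv in [(356.3,229.3)]:
    r=rays(d,[uv])[0]
    n=xb; 
    for off in (.078,.080): 
        t=((B+xb*off-d["eye"])@n)/(r@n); print(off,(RB.T@(d["eye"]+r*t-B)*1000).round(1))
```

```text
0.078 [78.  -2.4  0.4]
0.08 [80.  -0.7 -2.5]
```

View pics/k.png

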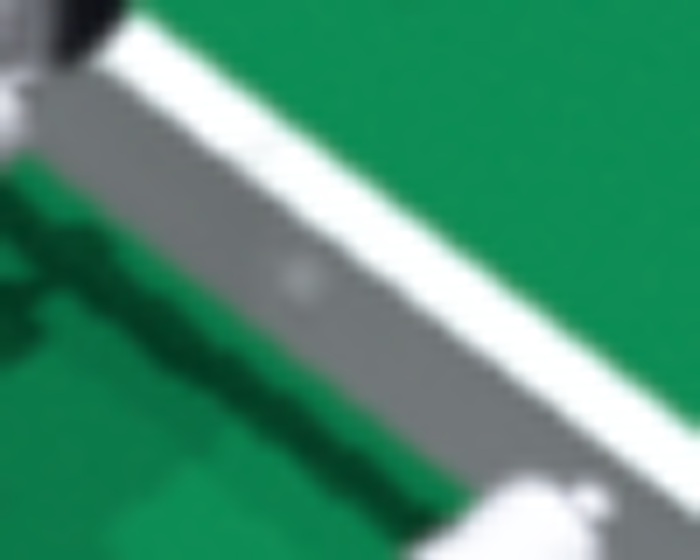

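```bash
python3 -m crank '[[3,0.1,-0.2,0.4,0,-5,2],[6,0.1,-0.2,0.4,0,-10,2],[10.5,0.2,-0.2,0.4,0.1,-13.9,2],[10.9,0.2,-0.2,0.4,0.1,-13.9,2],[10.9,0.2,-0.2,0.4,0.1,-13.9,2]]' 80
python3 - <<'E'
from h import *
where()
d=eyes.get_image("side"); crop(d,"l_s.png",310,400,190,260,8)
p,r=tool(); print("tip side px",proj(d,[p+r.apply(TIP)]))
d=eyes.get_image("top"); crop(d,"l_t.png",260,420,160,290,5)
d=eyes.get_image("wrist"); cv2.imwrite("pics/l_w.png",d["color"])
E
```

```text
clock: 5.32
position: [0.5208, 0.0111, 0.115]
ee_rot: [0.44, 0.432, 0.56, -0.553]
contact_force: [0.8, 0.4, -2.7]
width: 0.0274
t 5.325 center [-13.3  -0.5  62.4] tip(free) [74.1 -0.7 40.9] axis [ 0.971 -0.002 -0.239] F [ 0.8  0.4 -2.7] M [ 0.01 -0.19 -0.05] w 0.0274
tip side px [[355.95546199 220.32526888]]
```

View pics/l_s.png

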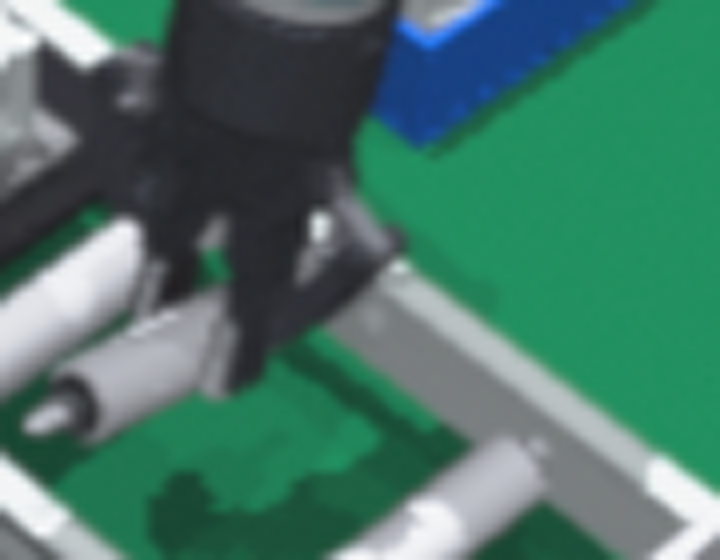

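View pics/l_w.png

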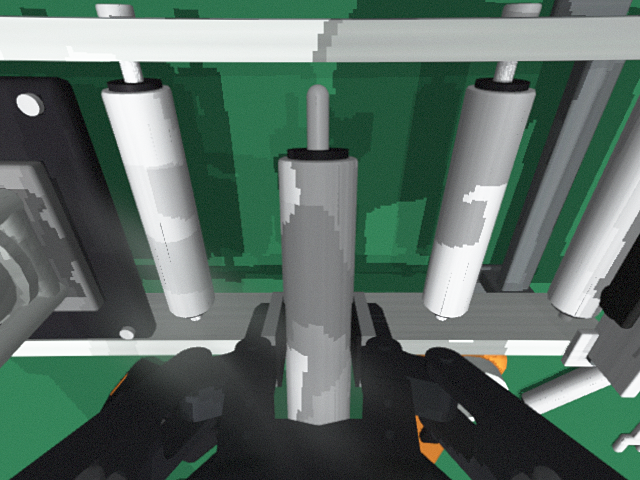

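Run:
```python
from h import *
d=eyes.get_image("wrist")
f=lambda uv,z: (RB.T@(atz(d,[uv],z)[0]-B)*1000).round(1)
print("pins",f((131.5,72),.060),f((506.5,72),.060), "barrel corners mid L",f((137,92),.06),"R",f((502,87),.06))
print("rail far inner top edge",[f(uv,.081) for uv in((20,61),(220,61),(420,60.5),(620,60))])
print("near rail inner top",[f(uv,.081) for uv in((30,340),(170,341),(600,354))])
crop(d,"m_w.png",80,560,40,110,1.66)
# tip measured again
p,r=tool(); e=r.inv().apply(d["eye"]-p); ry=r.inv().apply(rays(d,[(317,85)]))[0]; print("tip tool",((e+ry*(-.0108-e[0])/ry[0])*1000).round(1))
print("tip centre proj",proj(d,[p+r.apply(TIP)]))
```

```text
pins [73.6 85.1 -2. ] [ 73.4 -87.5  -2. ] barrel corners mid L [65.1 85.  -2. ] R [ 67.  -87.3  -2. ]
rail far inner top edge [array([ 79.6, 117.6,  19. ]), array([80.1, 38.5, 19. ]), array([ 80.2, -41.6,  19. ]), array([  79.6, -120.6,   19. ])]
near rail inner top [array([-80.5, 184.4,  19. ]), array([-82.4,  95.7,  19. ]), array([ -94.5, -187.6,   19. ])]
tip tool [-10.8  94.6   0. ]
tip centre proj [[316.35157012  85.30523876]]
```

View pics/m_w.png

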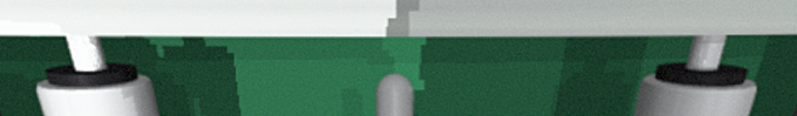

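```bash
sed -i 's/^B=.*; ang/B=np.array([.541,.0110,.062]); ang/; s/,-.2\])\/1000/,0])\/1000/' h.py
python3 - <<'E'
from h import *
where()
p,Rm=tcp_for_tip([75,0,-1],14); go(p,Rm)
E
```

```text
t 5.525 center [-12.7   1.   63.8] tip(free) [74.7  0.8 42.5] axis [ 0.972 -0.002 -0.236] F [-0.   0.7 -2.9] M [ 0.   -0.19  0.02] w 0.0273
shift cm [4.17 1.05 0.1 ] turn deg [-0.09 -0.04 -0.34]
```

```bash
python3 -m crank '[[2,0.5,0.1,-0.1,0,-0.3,2],[4.15,1.05,0.1,-0.1,0,-0.3,2],[4.15,1.05,0.1,-0.1,0,-0.3,2],[4.15,1.05,0.1,-0.1,0,-0.3,2]]' 80
python3 - <<'E'
from h import *
where()
d=eyes.get_image("side"); crop(d,"n_s.png",310,400,190,260,8)
d=eyes.get_image("wrist"); cv2.imwrite("pics/n_w.png",d["color"]);where()
E
```

```text
clock: 6.02
position: [0.5215, 0.0109, 0.0729]
ee_rot: [0.44, 0.43, 0.562, -0.553]
contact_force: [0.1, 0.1, -2.8]
width: 0.0273
t 6.025 center [-12.5   0.2  20.3] tip(free) [74.8  0.3 -1.6] axis [ 0.97   0.001 -0.243] F [ 0.1  0.1 -2.8] M [ 0.03 -0.15  0.02] w 0.0273
t 6.125 center [-12.3   0.2  20.2] tip(free) [75.   0.3 -1.6] axis [ 0.97   0.001 -0.243] F [-0.4 -0.5 -3.3] M [-0.01 -0.18  0.01] w 0.0272
```

View pics/n_s.png

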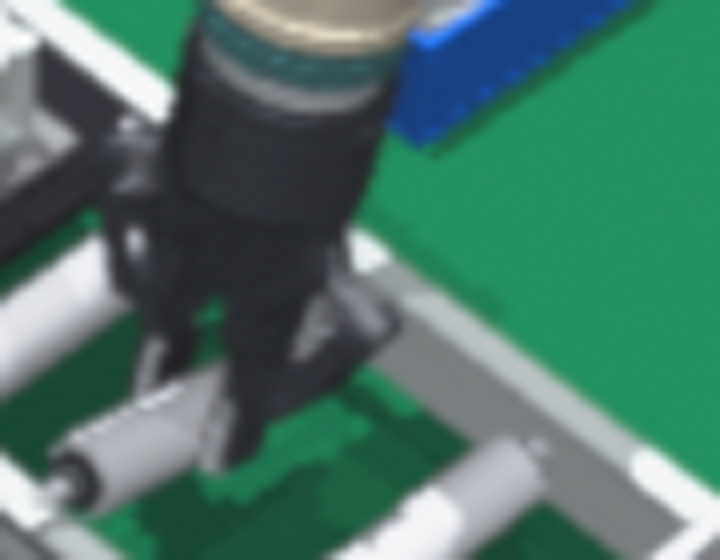

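View pics/n_w.png

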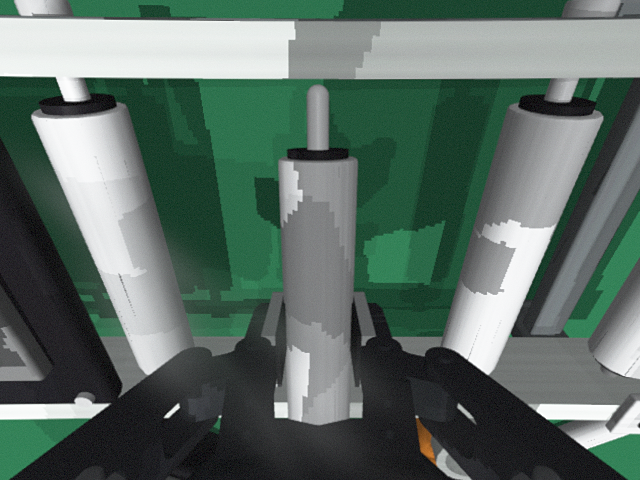

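```bash
python3 -m crank '[[-0.15,0.3,0.03,0,0,0,2],[-0.2,0.6,0.03,0,0,0,2],[-0.3,0.95,0.03,0,0,0,2],[-0.3,0.95,0.03,0,0,0,2],[-0.3,0.95,0.03,0,0,0,2]]' 80
python3 - <<'E'
from h import *
where()
d=eyes.get_image("wrist"); cv2.imwrite("pics/o_w.png",d["color"]);where()
E
```

```text
clock: 6.75
position: [0.531, 0.0108, 0.0721]
ee_rot: [0.44, 0.429, 0.562, -0.553]
contact_force: [0.3, -0.1, -1.4]
width: 0.0277
t 6.75 center [-3.  -0.1 19.4] tip(free) [84.3 -0.  -2.6] axis [ 0.969  0.001 -0.245] F [ 0.3 -0.1 -1.4] M [-0.01 -0.31 -0.03] w 0.0277
t 6.8 center [-3.  -0.1 19.4] tip(free) [84.2 -0.  -2.6] axis [ 0.969  0.001 -0.245] F [ 1.1  1.2 -1.5] M [-0.03 -0.24  0.04] w 0.0276
```

View pics/o_w.png

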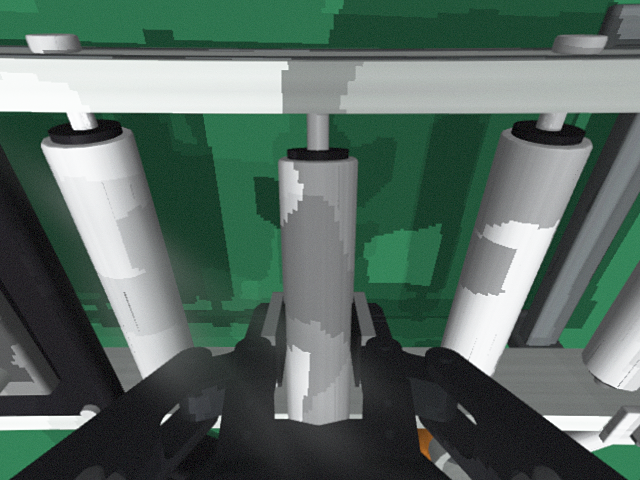

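```bash
python3 -m crank '[[-0.2,0.2,0,0,0,0,2],[-0.28,0.5,0,0,0,0,2],[-0.36,0.8,0,0,0,0,2],[-0.36,0.95,0,0,0,0,2],[-0.36,0.95,0,0,0,0,2]]' 100
python3 - <<'E'
from h import *
where()
d=eyes.get_image("wrist"); cv2.imwrite("pics/p_w.png",d["color"]);where()
E
```

```text
clock: 7.42
position: [0.5396, 0.011, 0.0729]
ee_rot: [0.439, 0.428, 0.563, -0.554]
contact_force: [-5.0, -0.3, -1.4]
width: 0.0269
t 7.425 center [ 5.7  0.  20.3] tip(free) [92.9  0.1 -2.1] axis [ 0.969  0.001 -0.248] F [-5.  -0.2 -1.4] M [-0.03  0.74 -0.03] w 0.0269
t 7.475 center [ 5.7  0.  20.3] tip(free) [92.8  0.1 -2.1] axis [ 0.969  0.001 -0.248] F [-5.6  0.1 -2.8] M [-0.05  0.67  0.02] w 0.0268
```

View pics/p_w.png

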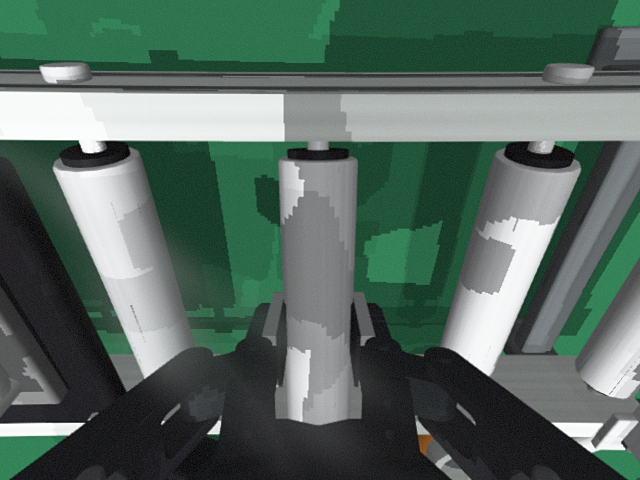

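Run:
```python
from h import *
for th,c in((11.5,8.5),(9,11),(5,12),(2,12.3),(0,12.3)):
    cc=[88-(90-c)*np.cos(np.radians(th)),0,-1.5+(90-c)*np.sin(np.radians(th))]
    p,Rm=tcp_for_center(cc,th); print(th,c,np.round(cc,1)); go(p,Rm)
```

```text
11.5 8.5 [ 8.1  0.  14.7]
shift cm [0.5  0.43 0.  ] turn deg [ 0.03 -0.07  2.88]
9 11 [10.   0.  10.9]
shift cm [0.84 0.76 0.  ] turn deg [ 0.03 -0.07  5.38]
5 12 [10.3  0.   5.3]
shift cm [1.4 1.  0. ] turn deg [ 0.03 -0.07  9.38]
2 12.3 [10.3  0.   1.2]
shift cm [1.8  1.17 0.  ] turn deg [ 0.03 -0.07 12.38]
0 12.3 [10.3  0.  -1.5]
shift cm [2.07 1.27 0.01] turn deg [ 0.02 -0.07 14.38]
```

```bash
python3 -m crank '[[0.2,0.25,0,0,0,1.3,2],[0.5,0.48,0,0,0,2.9,2],[0.65,0.65,0,0,0,4.2,2],[0.84,0.81,0,0,0,5.4,2],[0.84,0.81,0,0,0,5.4,2]]' 100
python3 - <<'E'
from h import *
where()
d=eyes.get_image("wrist"); cv2.imwrite("pics/q_w.png",d["color"])
d=eyes.get_image("side"); crop(d,"q_s.png",310,400,190,260,8)
for th,c in((5,12),(2,12.3),(0,12.3)):
    cc=[88-(90-c)*np.cos(np.radians(th)),0,-1.5+(90-c)*np.sin(np.radians(th))]
    p,Rm=tcp_for_center(cc,th); print(th,c,np.round(cc,1)); go(p,Rm)
E
```

```text
clock: 8.1
position: [0.5437, 0.0112, 0.0629]
ee_rot: [0.464, 0.454, 0.543, -0.533]
contact_force: [-7.3, -0.4, 0.1]
width: 0.0267
t 8.1 center [ 8.9  0.1 10.8] tip(free) [97.8  0.2 -3.4] axis [ 0.987  0.001 -0.159] F [-7.3 -0.3  0.1] M [-0.11  1.04  0.03] w 0.0267
5 12 [10.3  0.   5.3]
shift cm [0.56 0.28 0.01] turn deg [ 0.03 -0.08  4.12]
2 12.3 [10.3  0.   1.2]
shift cm [0.98 0.41 0.01] turn deg [ 0.03 -0.08  7.12]
0 12.3 [10.3  0.  -1.5]
shift cm [1.26 0.49 0.01] turn deg [ 0.03 -0.08  9.12]
```

View pics/q_w.png

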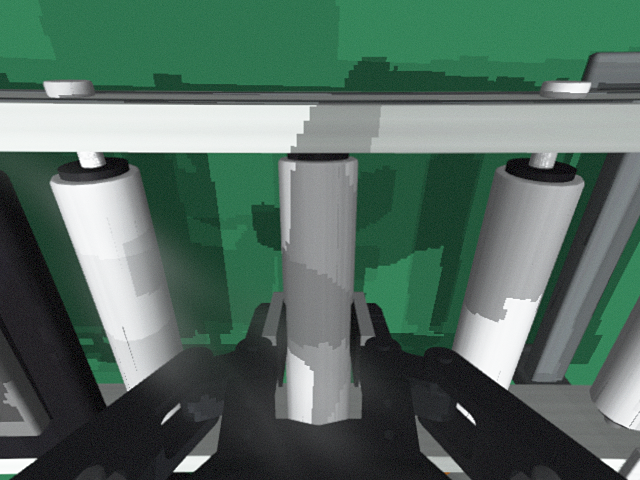

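View pics/q_s.png

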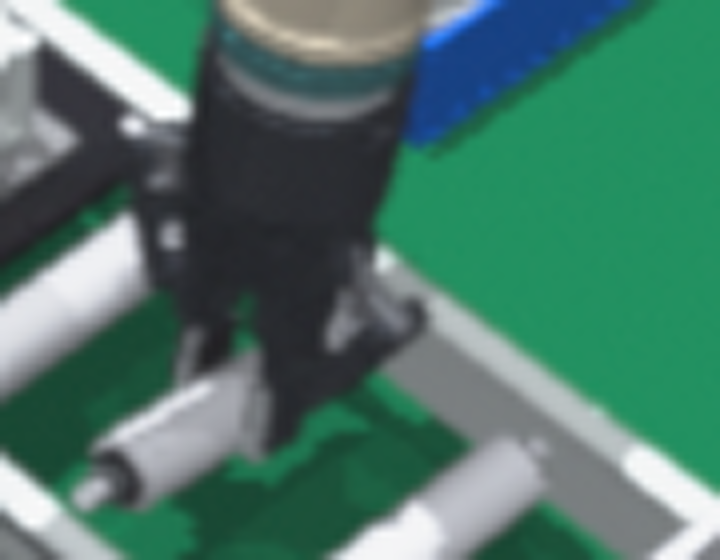

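```bash
python3 -m crank '[[0.2,0.25,0,0,0,1.3,2],[0.5,0.36,0,0,0,3.6,2],[0.8,0.46,0,0,0,5.6,2],[0.98,0.5,0,0,0,7.1,2],[0.98,0.5,0,0,0,7.1,2]]' 100
python3 - <<'E'
from h import *
where()
d=eyes.get_image("wrist"); cv2.imwrite("pics/r_w.png",d["color"])
d=eyes.get_image("side"); crop(d,"r_s.png",310,400,190,260,8)
for th,c in((0,12.3),(0,7),(0,2)):
    cc=[88-(90-c)*np.cos(np.radians(th)),0,-1.5+(90-c)*np.sin(np.radians(th))]
    p,Rm=tcp_for_center(cc,th); print(th,c,np.round(cc,1)); go(p,Rm)
E
```

```text
clock: 8.82
position: [0.546, 0.0113, 0.052]
ee_rot: [0.495, 0.486, 0.514, -0.504]
contact_force: [-8.1, -1.1, -0.0]
width: 0.0269
t 8.825 center [9.9 0.2 0.6] tip(free) [99.8  0.2 -2.7] axis [ 0.999  0.    -0.037] F [-8.2 -0.9 -0. ] M [-0.15  1.19 -0.04] w 0.0269
0 12.3 [10.3  0.  -1.5]
shift cm [0.24 0.05 0.02] turn deg [ 0.02 -0.09  2.12]
0 7 [ 5.   0.  -1.5]
shift cm [ 0.26 -0.48  0.02] turn deg [ 0.02 -0.09  2.12]
0 2 [ 0.   0.  -1.5]
shift cm [ 0.27 -0.98  0.02] turn deg [ 0.02 -0.09  2.12]
```

View pics/r_w.png

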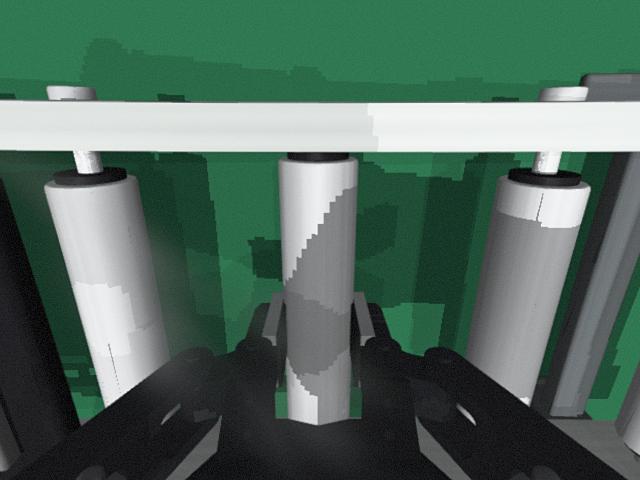

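View pics/r_s.png

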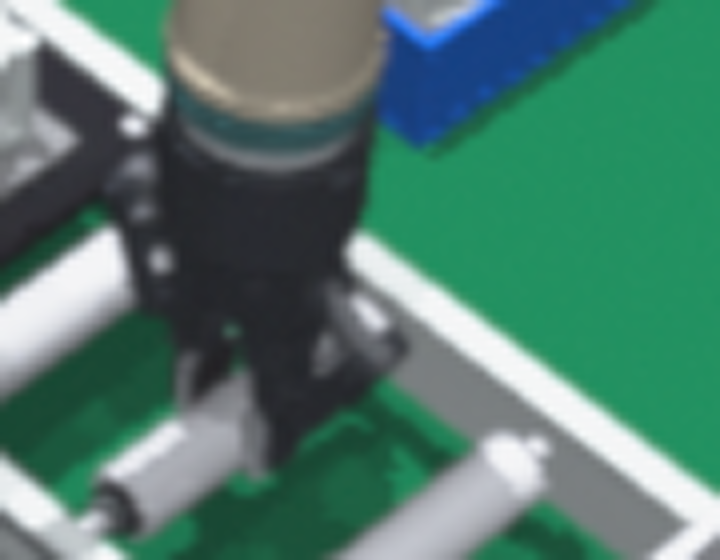

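```bash
python3 -m crank '[[0.12,0.06,0,0,0,1.1,2],[0.22,0.06,0,0,0,2.1,2],[0.22,0.06,0,0,0,2.1,2]]' 100
python3 - <<'E'
from h import *
where()
E
python3 -m crank '[[0,-0.15,0,0,0,0,2],[0,-0.3,0,0,0,0,2],[0,-0.45,0,0,0,0,2],[0,-0.45,0,0,0,0,2]]' 100
python3 - <<'E'
from h import *
where()
d=eyes.get_image("wrist"); cv2.imwrite("pics/s_w.png",d["color"])
d=eyes.get_image("side"); crop(d,"s_s.png",310,400,190,260,8)
E
```

```text
clock: 9.3
position: [0.5464, 0.0113, 0.0495]
ee_rot: [0.504, 0.495, 0.506, -0.495]
contact_force: [-7.4, -0.5, -1.3]
width: 0.0268
t 9.3 center [ 9.9  0.2 -1.7] tip(free) [99.9  0.2 -1.9] axis [ 1.     0.    -0.001] F [-7.4 -0.4 -1.3] M [-0.12  1.26 -0.04] w 0.0268
clock: 9.8
position: [0.5431, 0.0112, 0.0496]
ee_rot: [0.505, 0.496, 0.505, -0.495]
contact_force: [-5.9, -0.5, -1.9]
width: 0.0268
t 9.8 center [ 6.6  0.2 -1.6] tip(free) [96.6  0.2 -1.5] axis [1.    0.    0.001] F [-5.9 -0.3 -1.9] M [-0.08  1.08 -0.09] w 0.0268
```

View pics/s_w.png

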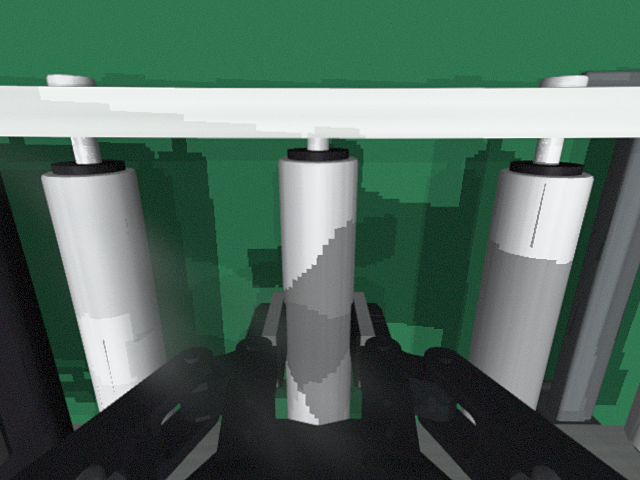

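View pics/s_s.png

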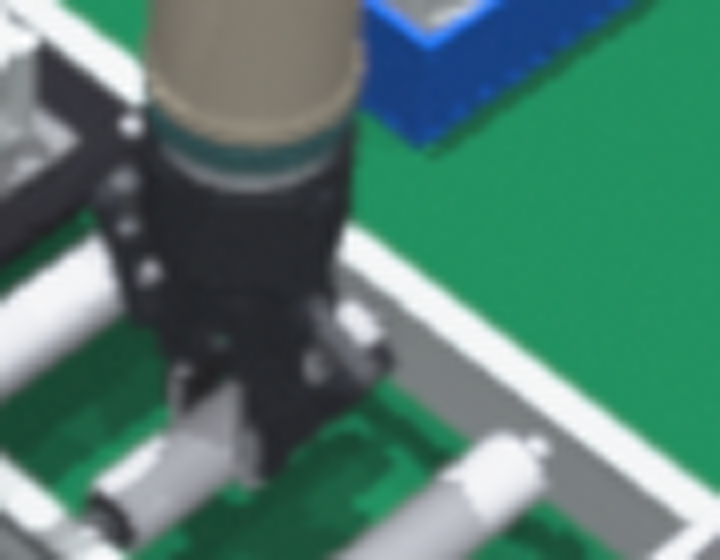

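```bash
python3 -m crank '[[0,-0.2,0,0,0,0,2],[0,-0.4,0,0,0,0,2],[0,-0.55,0,0,0,0,2],[0,-0.62,0,0,0,0,2],[0,-0.62,0,0,0,0,2]]' 100
python3 - <<'E'
from h import *
where()
d=eyes.get_image("wrist"); cv2.imwrite("pics/t_w.png",d["color"])
E
```

```text
clock: 10.52
position: [0.5392, 0.0111, 0.0501]
ee_rot: [0.506, 0.497, 0.504, -0.493]
contact_force: [-5.3, 0.4, -2.0]
width: 0.0267
t 10.525 center [ 2.7  0.1 -1.1] tip(free) [92.7  0.1 -0.6] axis [1.    0.    0.005] F [-5.3  0.5 -2. ] M [-0.02  1.   -0.06] w 0.0267
```

View pics/t_w.png

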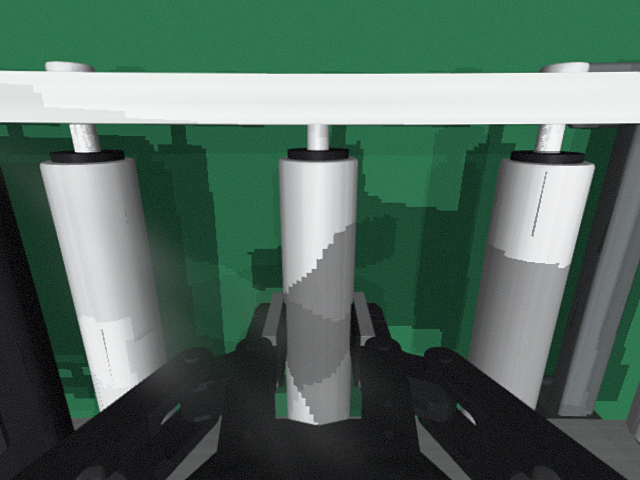

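```bash
python3 -m crank '[[0,-0.1,0,0,0,0,2],[0,-0.2,0,0,0,0,2],[0,-0.2,0,0,0,0,2],[0,-0.2,0,0,0,0,2]]' 100
python3 - <<'E'
from h import *
where()
d=eyes.get_image("side"); cv2.imwrite("pics/u_s.png",cv2.resize(d["color"][190:270,290:400],None,fx=7,fy=7,interpolation=2))
E
```

```text
clock: 11.08
position: [0.5378, 0.011, 0.0502]
ee_rot: [0.506, 0.497, 0.504, -0.493]
contact_force: [-4.1, 0.8, -3.3]
width: 0.0265
t 11.075 center [ 1.3  0.  -0.9] tip(free) [91.3  0.  -0.4] axis [1.    0.    0.007] F [-4.1  0.9 -3.3] M [ 0.08  0.88 -0.01] w 0.0265
```

View pics/u_s.png

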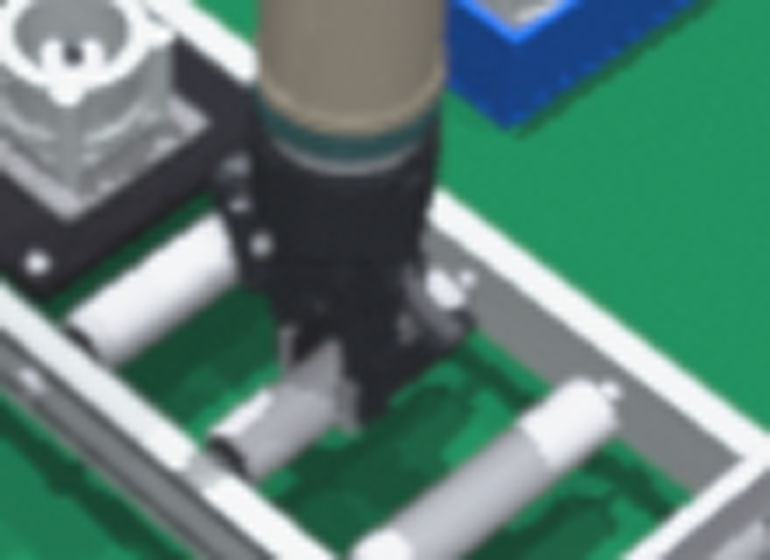

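```bash
python3 -m crank '[[0.05,-0.1,0,0,0,-0.2,2],[0.1,-0.2,0,0,0,-0.4,2],[0.1,-0.2,0,0,0,-0.4,2]]' 60
python3 - <<'E'
from h import *
where()
E
python3 -m crank '[[0,0,0,0,0,0,3],[0,0,0,0,0,0,3.5],[0,0,0,0,0,0,4],[0,0,0,0,0,0,4.4],[0,0,0,0,0,0,4.4]]'
python3 - <<'E'
from h import *
where()
d=eyes.get_image("wrist"); cv2.imwrite("pics/v_w.png",d["color"])
E
```

```text
clock: 11.5
position: [0.5373, 0.011, 0.05]
ee_rot: [0.505, 0.496, 0.504, -0.494]
contact_force: [-3.2, 1.1, 2.1]
width: 0.0271
t 11.5 center [ 0.8  0.  -1.2] tip(free) [90.8  0.  -0.9] axis [ 1.    -0.     0.003] F [-3.1  1.2  2.1] M [ 0.25  0.58 -0.06] w 0.0271
clock: 12.12
position: [0.5363, 0.0108, 0.0494]
ee_rot: [0.505, 0.496, 0.505, -0.495]
contact_force: [0.6, -0.6, 0.0]
width: 0.0441
t 12.125 center [-0.2 -0.1 -1.8] tip(free) [89.8 -0.1 -1.8] axis [1.    0.    0.001] F [ 0.6 -0.6  0. ] M [0.02 0.02 0.02] w 0.0441
```

View pics/v_w.png

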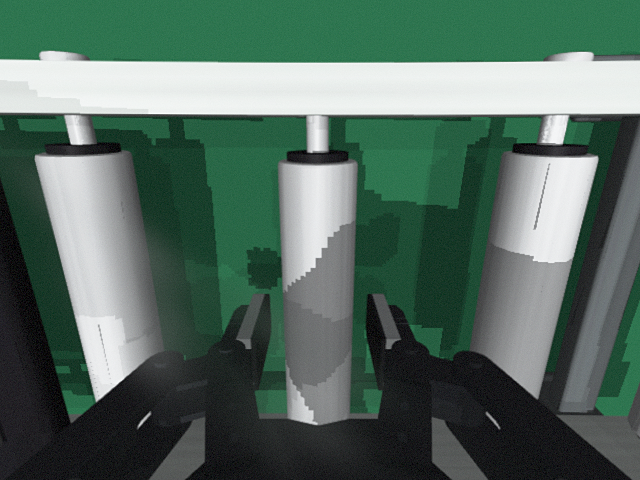

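```bash
python3 -m crank '[[-3,0,0,0,0,0,4.4],[-8,0,0,0,0,0,4.4],[-14,0,0,0,0,0,5],[-16,0,-4,0,0,0,5],[-16,0,-9,0,0,0,5]]'
python3 - <<'E'
from h import *
where()
go([.5335,.2690,.20],down(-88.9))
d=eyes.get_image("wrist"); cv2.imwrite("pics/w_w.png",d["color"])
d=eyes.get_image("side"); cv2.imwrite("pics/w_s.png",cv2.resize(d["color"][180:290,250:410],None,fx=5,fy=5,interpolation=2))
E
```

```text
clock: 12.8
position: [0.5361, 0.1009, 0.2122]
ee_rot: [0.505, 0.498, 0.503, -0.494]
contact_force: [-0.3, 0.1, 0.3]
width: 0.0501
t 12.8 center [  1.2  90.  161.1] tip(free) [ 91.2  89.8 161.6] axis [ 1.    -0.002  0.006] F [-0.3  0.1  0.3] M [ 0.05  0.01 -0.01] w 0.0501
shift cm [  1.24   0.02 -16.81] turn deg [-0.13 -0.07 -0.36]
```

View pics/w_w.png

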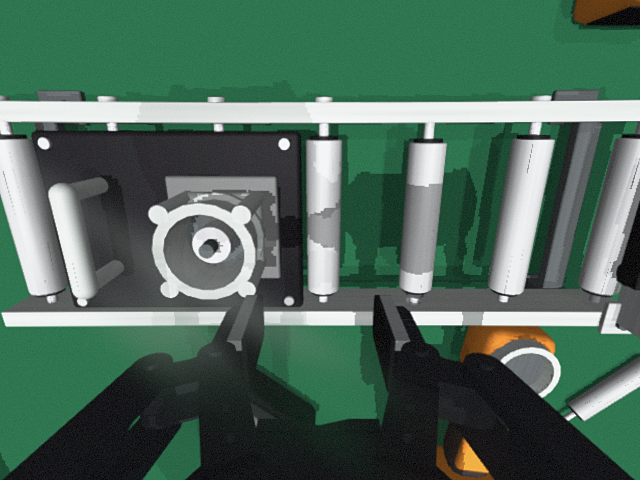

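View pics/w_s.png

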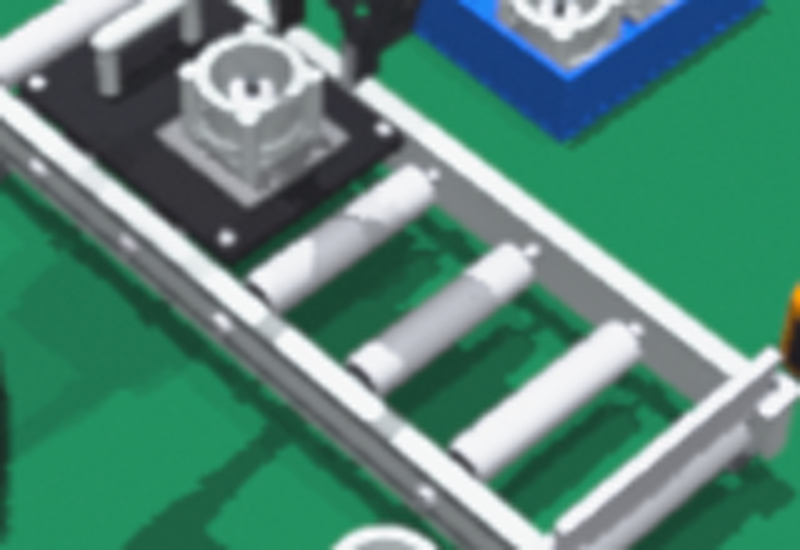

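```bash
python3 - <<'E'
from h import *
d=eyes.get_image("wrist"); P=cloud(d)
m=np.zeros((480,640),bool); m[185:302,50:98]=1
m&=(P[...,2]>.122)
Q=P[m]; print(m.sum(),np.percentile(Q,[1,50,99],axis=0).round(4))
print(atz(d,[(64,190),(82,300),(73,245)],.127).round(4))
E
python3 -m crank '[[0,0,-6,0,0,0,5],[0,0,-12,0,0,0,5],[0,0,-16.8,0,0,-0.3,5],[0,0,-16.8,0,0,-0.3,5],[0,0,-16.8,0,0,-0.3,5]]' 20
python3 - <<'E'
from h import *
d=eyes.get_image("wrist"); P=cloud(d); cv2.imwrite("pics/x_w.png",d["color"])
p,r=tool()
m=(P[...,2]>.121)&(P[...,2]<.145)&(abs(P[...,0]-.533)<.06)&(abs(P[...,1]-.269)<.03)
Q=P[m]; print(m.sum(),np.percentile(Q,[1,50,99],axis=0).round(4))
E
```

```text
3120 [[0.4987 0.2605 0.125 ]
 [0.5404 0.2648 0.1344]
 [0.574  0.2745 0.137 ]]
[[0.5701 0.2724 0.127 ]
 [0.489  0.2762 0.127 ]
 [0.5317 0.2743 0.127 ]]
clock: 13.58
position: [0.531, 0.2674, 0.2091]
ee_rot: [0.503, 0.493, 0.506, -0.497]
contact_force: [-0.4, 0.6, -0.1]
width: 0.0498
2607 [[0.4988 0.2615 0.129 ]
 [0.5415 0.2694 0.135 ]
 [0.5771 0.2774 0.1373]]
```

View pics/x_w.png

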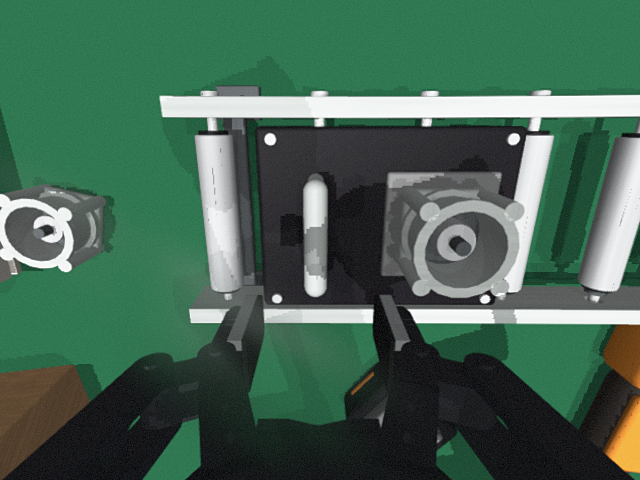

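Run:
```python
from h import *
go([.536,.2694,.106],down(-88.9))
```

```text
shift cm [10.32  0.55 -0.23] turn deg [-0.05  0.01  0.34]
```

```bash
python3 -m crank '[[4,0.5,-0.2,0,0,0.3,5],[8,0.5,-0.2,0,0,0.3,5],[10.3,0.5,-0.2,0,0,0.3,5],[10.3,0.5,-0.2,0,0,0.3,5],[10.3,0.5,-0.2,0,0,0.3,5]]' 20;python3 -m crank '[[0,0,0,0,0,0,2.4],[0,0,0,0,0,0,2.2],[0,0,0,0,0,0,2.1],[0,0,0,0,0,0,2]]' 20
python3 - <<'E'
from h import *
d=eyes.get_image("wrist"); cv2.imwrite("pics/y_w.png",d["color"]); where()
E
```

```text
clock: 14.25
position: [0.5365, 0.2701, 0.1078]
ee_rot: [0.505, 0.496, 0.504, -0.495]
contact_force: [-0.1, -0.2, -0.2]
width: 0.0503
clock: 14.75
position: [0.5355, 0.271, 0.1068]
ee_rot: [0.505, 0.495, 0.505, -0.495]
contact_force: [-0.3, -0.6, 0.6]
width: 0.0202
t 14.8 center [  3.9 260.   55.5] tip(free) [ 93.9 260.   55.6] axis [1. 0. 0.] F [ 0.7 -0.3  0.5] M [ 0.03 -0.01  0.02] w 0.0196
```

View pics/y_w.png

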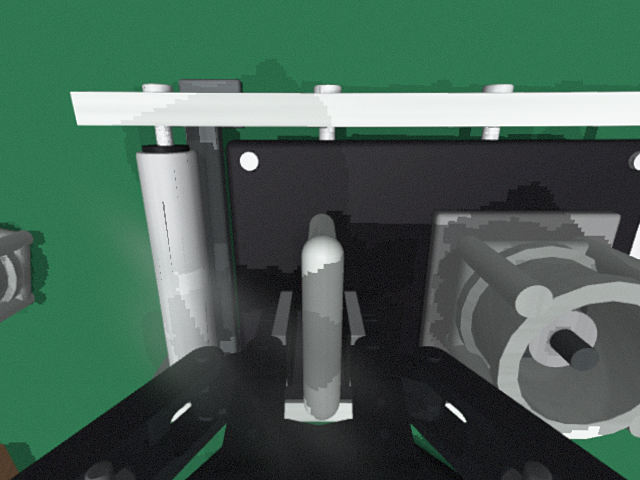

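```bash
python3 -m crank '[[0,0,0.6,0,0,0,2],[0,0,1.8,0,0,0,2],[0,0,3.2,0,0,0,2],[0,0,4.8,0,0,0,2],[0,0,6.4,0,0,0,2]]' 20;python3 -m crank '[[0,0,1.5,0,0,0,2],[0,0,3,0,0,0,2],[0,0,4.5,0,0,0,2],[0,0,6,0,0,0,2],[0,0,7,0,0,0,2]]' 20
python3 - <<'E'
from h import *
d=eyes.get_image("wrist"); cv2.imwrite("pics/z_w.png",d["color"]); where()
d=eyes.get_image("top"); crop(d,"z_t.png",160,420,160,290,3)
E
```

```text
clock: 15.42
position: [0.5367, 0.2054, 0.1066]
ee_rot: [0.505, 0.495, 0.505, -0.495]
contact_force: [-0.5, 1.7, 1.0]
width: 0.0202
clock: 16.05
position: [0.538, 0.136, 0.1064]
ee_rot: [0.504, 0.496, 0.505, -0.495]
contact_force: [0.1, 1.2, -0.2]
width: 0.0199
t 16.1 center [  3.9 123.8  55.1] tip(free) [ 93.9 123.8  55.1] axis [ 1. -0. -0.] F [ 0.  -1.5  0.1] M [-0.11  0.04  0.03] w 0.0201
```

View pics/z_w.png

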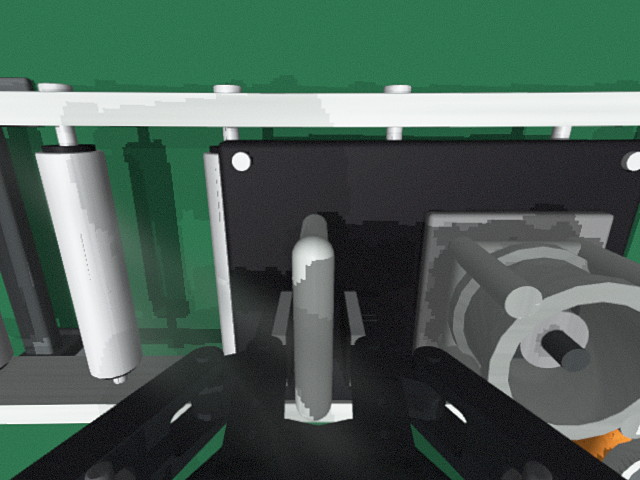

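View pics/z_t.png

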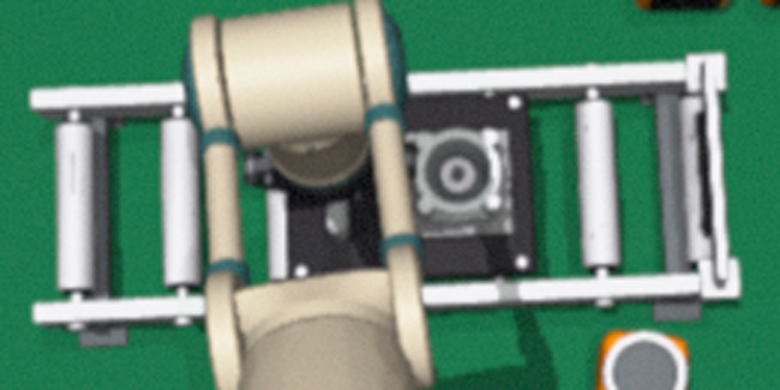

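```bash
python3 -m crank '[[0,0,1.3,0,0,0,2],[0,0,2.6,0,0,0,2],[0,0,3.9,0,0,0,2],[0,0,5.2,0,0,0,2],[0,0,6.5,0,0,0,2]]' 20;python3 -m crank '[[0,0,1.3,0,0,0,2],[0,0,2.6,0,0,0,2],[0,0,3.8,0,0,0,2],[0,0,4.6,0,0,0,2],[0,0,5,0,0,0,2]]' 20
python3 - <<'E'
from h import *
where(); d=eyes.get_image("wrist"); cv2.imwrite("pics/aa_w.png",d["color"])
E
```

```text
clock: 16.77
position: [0.5394, 0.071, 0.1065]
ee_rot: [0.504, 0.496, 0.505, -0.495]
contact_force: [0.5, 2.6, 1.3]
width: 0.0202
clock: 17.4
position: [0.5402, 0.0213, 0.1061]
ee_rot: [0.504, 0.495, 0.505, -0.495]
contact_force: [0.6, 0.9, 1.0]
width: 0.0199
t 17.4 center [ 3.9 10.3 54.9] tip(free) [93.9 10.3 54.9] axis [ 1. -0. -0.] F [0.7 0.9 1. ] M [ 0.27 -0.04 -0.02] w 0.0199
```

View pics/aa_w.png

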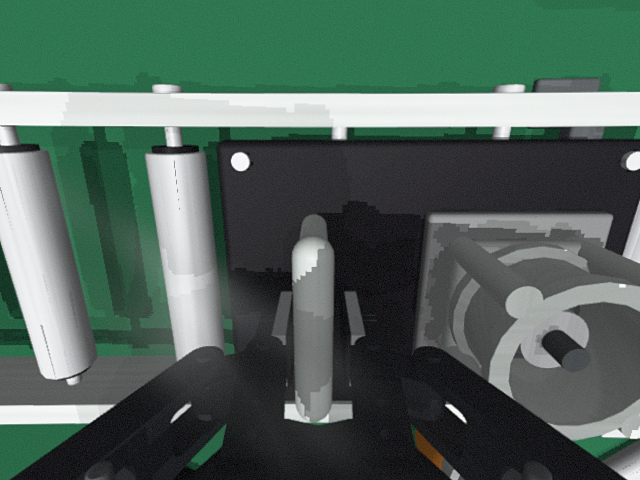

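```bash
python3 -m crank '[[0,0,0.5,0,0,0,2],[0,0,1,0,0,0,2],[0,0,1.4,0,0,0,2],[0,0,1.8,0,0,0,2],[0,0,2,0,0,0,2]]' 20; python3 -m crank '[[0,0,0.1,0,0,0,2],[0,0,0.25,0,0,0,2],[0,0,0.4,0,0,0,2]]' 20
python3 - <<'E'
from h import *
where()
E
```

```text
clock: 18.08
position: [0.5404, 0.0032, 0.1062]
ee_rot: [0.503, 0.496, 0.506, -0.494]
contact_force: [0.1, 8.0, 0.3]
width: 0.0202
clock: 18.45
position: [0.5404, 0.003, 0.1063]
ee_rot: [0.501, 0.499, 0.507, -0.493]
contact_force: [0.6, 17.8, 2.2]
width: 0.0202
t 18.45 center [ 3.8 -8.1 55.1] tip(free) [93.8 -8.4 55.1] axis [ 1.    -0.003 -0.   ] F [ 0.9 17.8  2.2] M [ 2.66 -0.06 -0.04] w 0.0202
```

```bash
python3 -m crank '[[0,0,-0.2,0,0,0,2],[0,0,-0.4,0,0,0,2.2],[0,0,-0.45,0,0,0,3.5],[0,0,-0.45,0,0,0,5],[0,0,-0.45,0,0,0,5]]' 20
python3 - <<'E'
from h import *
where(); d=eyes.get_image("wrist"); cv2.imwrite("pics/ab_w.png",d["color"])
E
```

```text
clock: 19.08
position: [0.5408, 0.0019, 0.1063]
ee_rot: [0.505, 0.495, 0.505, -0.495]
contact_force: [-0.4, -0.7, -0.7]
width: 0.0497
t 19.075 center [ 4.1 -9.1 55.1] tip(free) [94.1 -9.1 55.1] axis [ 1. -0.  0.] F [-0.4 -0.7 -0.7] M [-0.02 -0.05  0.05] w 0.0497
```

View pics/ab_w.png

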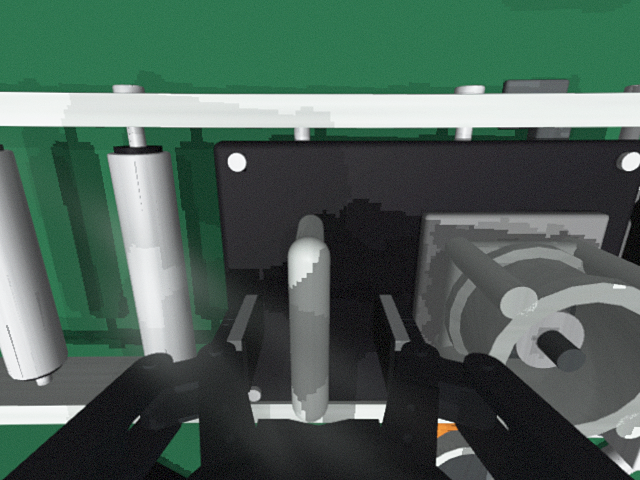

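Released cleanly with clearance both sides. Retreating upward, then aside, to check from above.

```bash
python3 -m crank '[[-3,0,0,0,0,0,5],[-8,0,0,0,0,0,5],[-14,0,0,0,0,0,5],[-18,-4,0,0,0,0,5],[-18,-10,0,0,0,0,5]]'; python3 -m crank '[[0,-5,5,0,0,0,5],[0,-5,10,0,0,0,5],[0,-5,15,0,0,0,5],[0,-5,20,0,0,0,5],[0,-5,25,0,0,0,5]]';python3 -m crank '[[0,0,5,0,0,0,5],[0,0,10,0,0,0,5],[0,0,15,0,0,0,5],[0,0,15,0,0,0,5]]'
python3 - <<'E'
from h import *
d=eyes.get_image("top"); crop(d,"ac_t.png",160,420,160,290,3); cv2.imwrite("pics/ac_full.png",d["color"])
cv2.imwrite("pics/ac_s.png",eyes.get_image("side")["color"])
P=cloud(d)
E
```

```text
clock: 19.75
position: [0.4429, -0.0005, 0.2897]
ee_rot: [0.507, 0.497, 0.503, -0.493]
contact_force: [-0.2, -1.2, -0.5]
width: 0.0501
clock: 20.38
position: [0.3952, -0.2525, 0.2862]
ee_rot: [0.505, 0.496, 0.505, -0.495]
contact_force: [0.9, 0.2, 0.1]
width: 0.0501
clock: 20.88
position: [0.398, -0.4042, 0.2847]
ee_rot: [0.503, 0.496, 0.504, -0.496]
contact_force: [0.2, 0.3, -0.0]
width: 0.0502
```

View pics/ac_t.png

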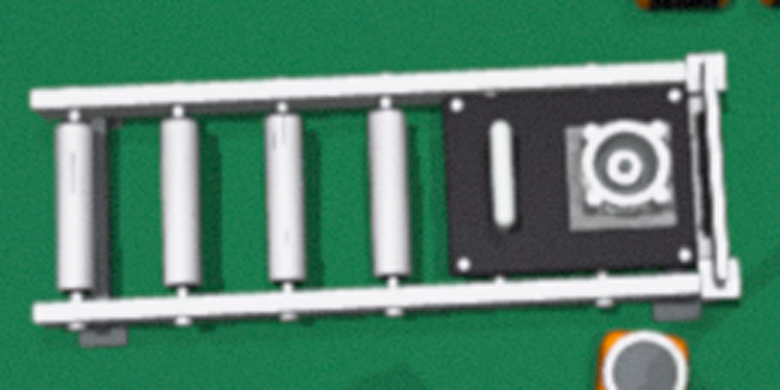

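View pics/ac_s.png

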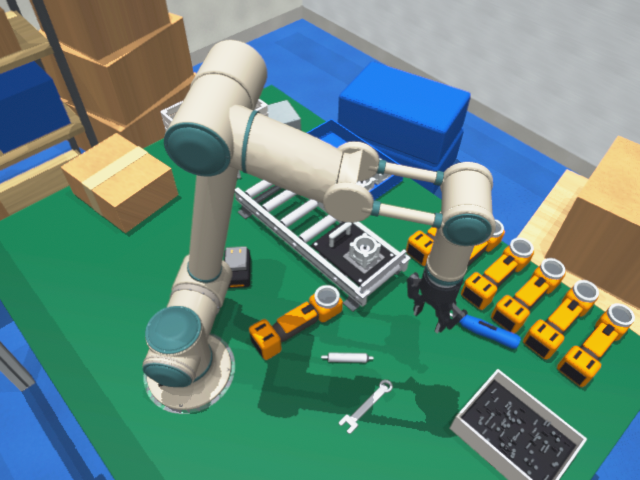

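View pics/ac_full.png

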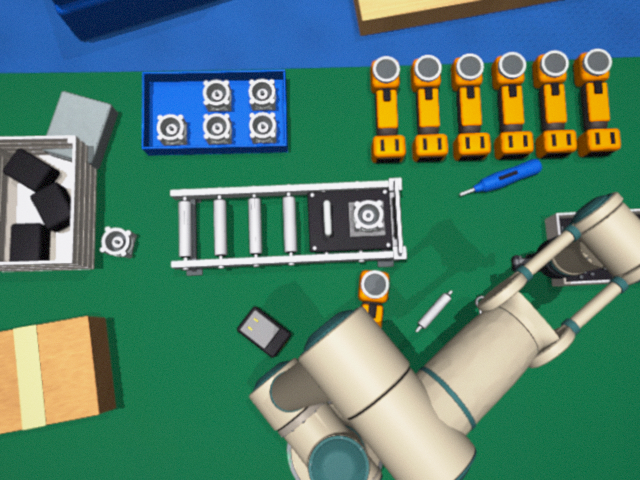

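Run:
```python
from h import *
d=eyes.get_image("top")
f=lambda uv,z:(RB.T@(atz(d,[uv],z)[0]-B)*1000).round(1)
u=lambda a,b:(a/3+160-.33,b/3+160-.33)
print("handle",f(u(502,174),.127), f(u(492,150),.127),f(u(514,150),.127))
print("plate rear L",f(u(445,190),.087),"front",f(u(693,190),.087),f(u(698,260),.087),f(u(688,100),.087))
crop(d,"ad.png",370,415,170,275,6)
P=cloud(d);z=P[...,2]
m=np.zeros((480,640),bool);m[190:250,318:337]=1;m&=(z>.12)&(z<.15)
Q=(P[m]-B)@RB*1000; print(m.sum(),np.percentile(Q,[3,50,97],axis=0).round(1))
```

```text
handle [-0.5 -5.7 65. ] [19.   1.2 65. ] [ 18.2 -16.   65. ]
plate rear L [-3.9 39.5 25. ] front [ -13.  -159.2   25. ] [ -69.7 -159.5   25. ] [  60.9 -159.8   25. ]
228 [[-40.4 -12.4  65.2]
 [ -2.6  -5.   72. ]
 [ 35.6   2.2  78.1]]
```

View pics/ad.png

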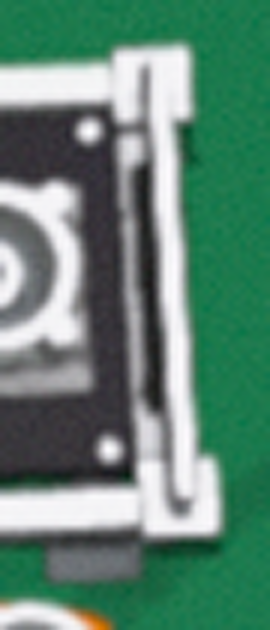

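```bash
python3 -m crank '[[0,3,-5,0,0,0,5],[0,5,-11,0,0,0,5],[0,5,-17,0,0,0,5],[0,5,-23,0,0,0,5],[0,5,-26,0,0,0,5]]'; python3 -m crank '[[0,0,0,0,0,0,5]]'
python3 - <<'E'
from h import *
d=eyes.get_image("wrist"); cv2.imwrite("pics/ae.png",d["color"])
import pickle; pickle.dump(d,open("ae.pkl","wb"))
print(manip.get_state()["position"])
E
```

```text
clock: 21.65
position: [0.442, -0.1353, 0.2867]
ee_rot: [0.505, 0.495, 0.506, -0.493]
contact_force: [0.1, -0.8, -0.2]
width: 0.0499
clock: 21.78
position: [0.4424, -0.1365, 0.2869]
ee_rot: [0.506, 0.494, 0.506, -0.493]
contact_force: [-0.4, -0.3, -0.6]
width: 0.0501
[ 0.44292195 -0.13819826  0.28680417]
```

View pics/ae.png

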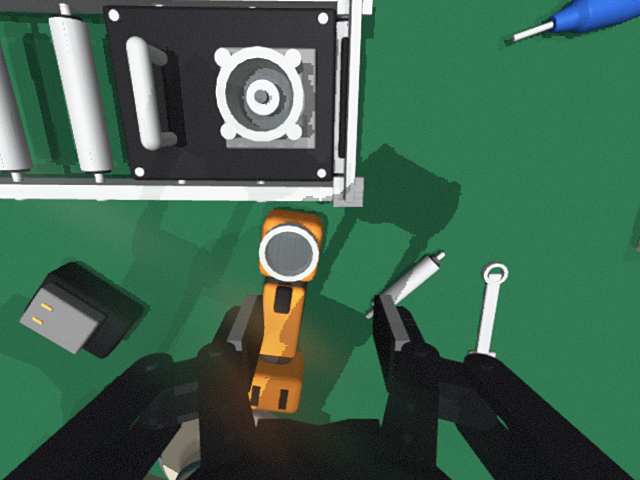

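Run:
```python
from h import *
import pickle; d=pickle.load(open("ae.pkl","rb"))
P=cloud(d)
crop(d,"af.png",300,380,0,200,4); 
for v in (40,60,90,130):
    print(v,[(u,*((P[v,u]-B)@RB*1000).round(0)[1:].astype(int)) for u in range(322,364,2)])
g=cv2.cvtColor(d["color"],6)
for v in (60,90,130): print(v,g[v,322:364].tolist())
```

```text
40 [(322, np.int64(-148), np.int64(27)), (324, np.int64(-150), np.int64(25)), (326, np.int64(-152), np.int64(28)), (328, np.int64(-154), np.int64(27)), (330, np.int64(-155), np.int64(26)), (332, np.int64(-157), np.int64(25)), (334, np.int64(-159), np.int64(24)), (336, np.int64(-161), np.int64(24)), (338, np.int64(-163), np.int64(11)), (340, np.int64(-165), np.int64(12)), (342, np.int64(-165), np.int64(39)), (344, np.int64(-167), np.int64(39)), (346, np.int64(-168), np.int64(40)), (348, np.int64(-170), np.int64(39)), (350, np.int64(-171), np.int64(48)), (352, np.int64(-172), np.int64(53)), (354, np.int64(-174), np.int64(55)), (356, np.int64(-175), np.int64(54)), (358, np.int64(-177), np.int64(54)), (360, np.int64(-179), np.int64(54)), (362, np.int64(-9223372036854775808), np.int64(-9223372036854775808))]
60 [(322, np.int64(-149), np.int64(26)), (324, np.int64(-150), np.int64(27)), (326, np.int64(-152), np.int64(26)), (328, np.int64(-154), np.int64(25)), (330, np.int64(-156), np.int64(27)), (332, np.int64(-157), np.int64(25)), (334, np.int64(-159), np.int64(26)), (336, np.int64(-162), 
[... 2021 characters left out ...]
), (360, np.int64(-195), np.int64(-61)), (362, np.int64(-197), np.int64(-61))]
60 [60, 64, 57, 60, 59, 55, 59, 61, 56, 62, 54, 41, 36, 50, 91, 164, 211, 201, 133, 37, 28, 39, 45, 44, 32, 23, 61, 115, 216, 255, 251, 248, 247, 246, 247, 249, 250, 216, 81, 47, 65, 66]
90 [60, 61, 56, 62, 60, 57, 64, 59, 61, 57, 45, 36, 34, 91, 171, 210, 218, 178, 63, 20, 35, 50, 44, 33, 25, 58, 103, 212, 255, 249, 249, 246, 244, 246, 249, 247, 174, 73, 56, 60, 64, 60]
130 [55, 60, 55, 57, 60, 51, 55, 57, 58, 48, 28, 46, 151, 213, 218, 225, 178, 63, 14, 42, 45, 36, 32, 29, 72, 164, 243, 252, 249, 248, 247, 246, 248, 252, 215, 80, 50, 66, 64, 59, 85, 96]<stdin>:6: RuntimeWarning: invalid value encountered in cast
```

View pics/af.png

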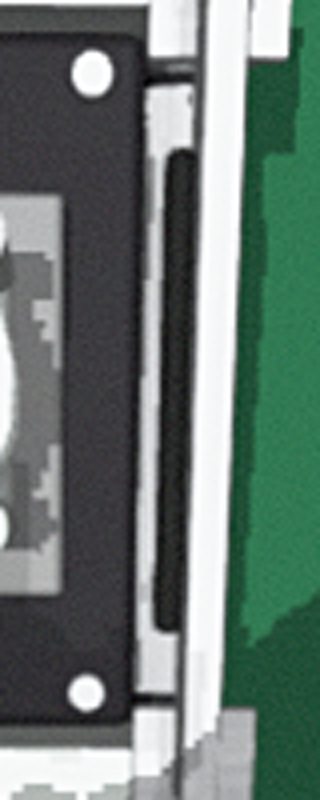

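```bash
python3 -m crank '[[0,3,0,0,0,0,5],[0,6,-1,0,0,0,5],[0,6,-1,0,0,0,5]]'
python3 - <<'E'
from h import *
d=eyes.get_image("wrist"); cv2.imwrite("pics/ag.png",d["color"])
import pickle; pickle.dump(d,open("ag.pkl","wb"))
print(manip.get_state()["position"])
crop(d,"ah.png",300,400,20,260,2.5)
crop(d,"ai.png",310,390,190,270,7)
crop(d,"aj.png",310,390,10,90,7)
E
```

```text
clock: 22.2
position: [0.5047, -0.1292, 0.2856]
ee_rot: [0.505, 0.495, 0.505, -0.495]
contact_force: [-0.6, -0.7, -0.2]
width: 0.0502
[ 0.50346835 -0.12932501  0.2856466 ]
```

View pics/ag.png

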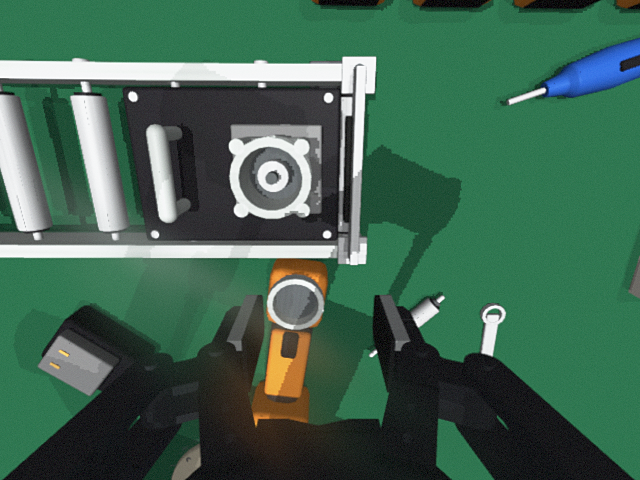

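Run:
```python
from h import *
import pickle; d=pickle.load(open("ag.pkl","rb"))
a=cv2.resize(d["color"][50:130,310:380],None,fx=5,fy=5,interpolation=2);b=cv2.resize(d["color"][190:270,310:380],None,fx=5,fy=5,interpolation=2)
cv2.imwrite("pics/ak.png",np.hstack([a,b]))
P=cloud(d); Q=((P-B)@RB*1000)
z=Q[...,2]
# plate extents
m=(abs(z-25)<4)&(Q[...,1]>-175)&(Q[...,1]<60)&(abs(Q[...,0])<90)
n,l,st,_=cv2.connectedComponentsWithStats(m.astype(np.uint8)); i=l[m]; k=np.bincount(i).argmax()
W=Q[l==k]; print("plate",len(W),np.percentile(W,[.3,99.7],axis=0).round(1))
dark=m&(d["color"].max(2)<110)
W=Q[dark]; print("dark plate",np.percentile(W,[.3,1,99,99.7],axis=0).round(1))
for lo,hi in((-60,-30),(-140,-110)): 
    w=W[(W[:,1]>lo)&(W[:,1]<hi)]; print(lo,np.percentile(w[:,0],[1,99]).round(1))
for lo,hi in((-70,-40),(-10,10),(40,70)): 
    w=W[(W[:,0]>lo)&(W[:,0]<hi)]; print("x",lo,np.percentile(w[:,1],[.5,99.5]).round(1))
```

```text
plate 21406 [[ -82.4 -170.    22.1]
 [  85.6   37.4   28.6]]
dark plate [[ -72.7 -164.2   22.2]
 [ -71.6 -159.4   23.3]
 [  73.3   36.4   28.1]
 [  74.1   37.5   28.5]]
-60 [-71.3  72.9]
-140 [-72.3  74.3]
x -70 [-159.5   36.7]
x -10 [-159.4   37.9]
x 40 [-159.9   36.8]
```

View pics/ak.png

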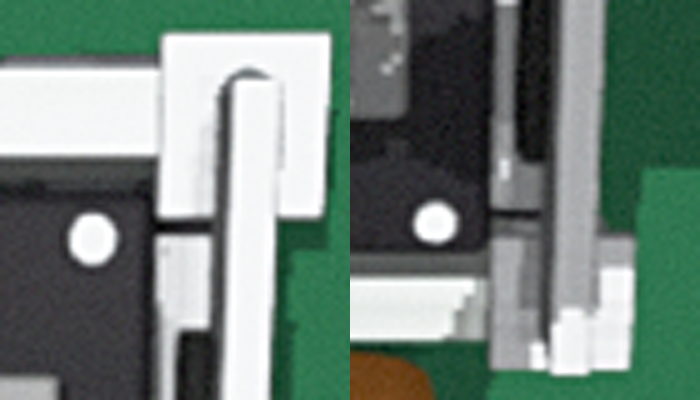

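Run:
```python
from h import *
import pickle; d=pickle.load(open("ag.pkl","rb"))
P=cloud(d); Q=((P-B)@RB*1000)
def s(panel,c,r):
    u=int(310+c/5); v=int((50 if panel==0 else 190)+r/5); return (panel,c,r,Q[v,u].round(1).tolist())
for a in [(0,185,60),(0,185,120),(0,185,180),(0,185,200),(0,172,210),(0,300,200),(0,300,60),(0,180,270),(0,180,225),(0,100,110),(0,100,170),(0,250,150)]: print(*s(*a))
for c,r in [(510,300),(510,250),(505,350),(620,300),(515,190),(520,215),(400,310),(505,235)]: print(*s(1,c-350,r))
```

```text
0 185 60 [94.2, -165.3, 25.8]
0 185 120 [84.7, -165.6, 25.2]
0 185 180 [74.9, -165.9, 24.7]
0 185 200 [71.5, -165.9, 26.0]
0 172 210 [69.9, -163.3, 25.0]
0 300 200 [71.4, -186.7, 26.6]
0 300 60 [94.3, -185.8, 24.9]
0 180 270 [60.3, -166.4, 12.6]
0 180 225 [68.4, -166.3, 10.1]
0 100 110 [86.8, -150.5, 20.8]
0 100 170 [80.2, -151.7, -13.3]
0 250 150 [76.6, -174.1, 55.6]
1 160 300 [-83.6, -165.2, 25.2]
1 160 250 [-72.1, -164.9, 26.1]
1 155 350 [-95.8, -164.5, 22.9]
1 270 300 [-84.0, -188.5, 24.0]
1 165 190 [-62.7, -166.5, 14.0]
1 170 215 [-69.3, -168.0, 10.8]
1 50 310 [-87.8, -142.0, 20.0]
1 155 235 [-69.3, -163.8, 24.7]
```

Run:
```python
from h import *
# handle approx at bay (0,-6) ; tool y aim handle
p=B+RB@np.array([0,-.006,0]); p[2]=.106
go([p[0],p[1],.20],down(-88.9)); go(p,down(-88.9))
```

```text
shift cm [  8.57   4.04 -13.35] turn deg [ 0.02 -0.05  0.07]
shift cm [ 17.97   4.05 -13.34] turn deg [ 0.02 -0.05  0.07]
```

```bash
python3 -m crank '[[0,2,-5,0,0,0,5],[2,4.05,-10,0,0,0,5],[5,4.05,-13.3,0,0,0,5],[8.5,4.05,-13.3,0,0,0,5],[8.5,4.05,-13.3,0,0,0,5]]' 20; python3 -m crank '[[4,0,0,0,0,0,5],[8,0,0,0,0,0,5],[9.4,0,0,0,0,0,4],[9.4,0,0,0,0,0,2.4],[9.4,0,0,0,0,0,2]]' 20;  python3 -m crank '[[0,0,0,0,0,0,2],[0,0,0.2,0,0,0,2],[0,0,0.4,0,0,0,2],[0,0,0.5,0,0,0,2],[0,0,0.6,0,0,0,2]]' 20
python3 - <<'E'
from h import *
where()
d=eyes.get_image("top"); 
a=cv2.resize(d["color"][170:275,370:415],None,fx=5,fy=5,interpolation=2)
w=eyes.get_image("wrist"); cv2.imwrite("pics/al_w.png",w["color"])
s=eyes.get_image("side"); b=cv2.resize(s["color"][190:310,290:420],None,fx=4.3,fy=4.3,interpolation=2)
h=max(a.shape[0],b.shape[0]); o=np.zeros((h,a.shape[1]+b.shape[1],3),np.uint8); o[:a.shape[0],:a.shape[1]]=a; o[:b.shape[0],a.shape[1]:]=b
cv2.imwrite("pics/al.png",o)
E
```

```text
clock: 22.88
position: [0.5384, 0.005, 0.199]
ee_rot: [0.503, 0.494, 0.507, -0.496]
contact_force: [0.6, -0.6, 0.2]
width: 0.0501
clock: 23.5
position: [0.5427, 0.0049, 0.1092]
ee_rot: [0.505, 0.496, 0.504, -0.494]
contact_force: [-0.8, 0.2, 0.8]
width: 0.0201
clock: 24.12
position: [0.5417, 0.0032, 0.1081]
ee_rot: [0.503, 0.498, 0.506, -0.493]
contact_force: [0.4, 12.7, 4.8]
width: 0.0199
t 24.125 center [ 5.  -7.9 56.9] tip(free) [95.  -8.1 57.1] axis [ 1.    -0.002  0.002] F [ 0.6 12.7  4.8] M [ 2.04 -0.05 -0.06] w 0.0199
```

View pics/al.png

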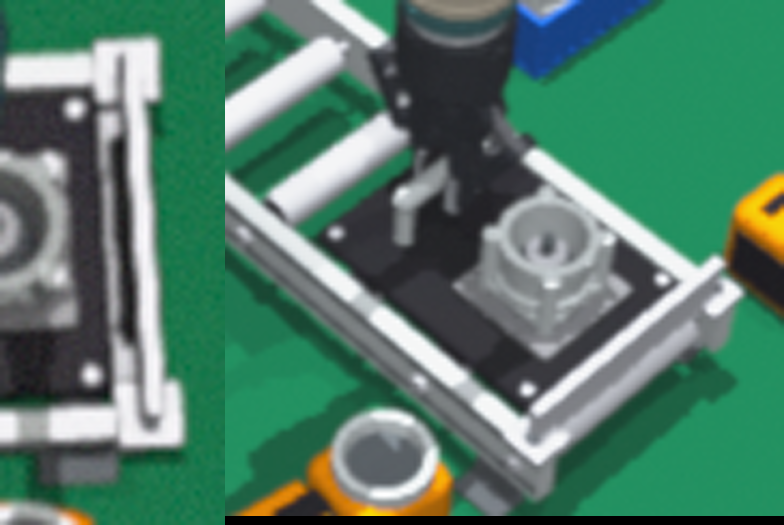

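View pics/al_w.png

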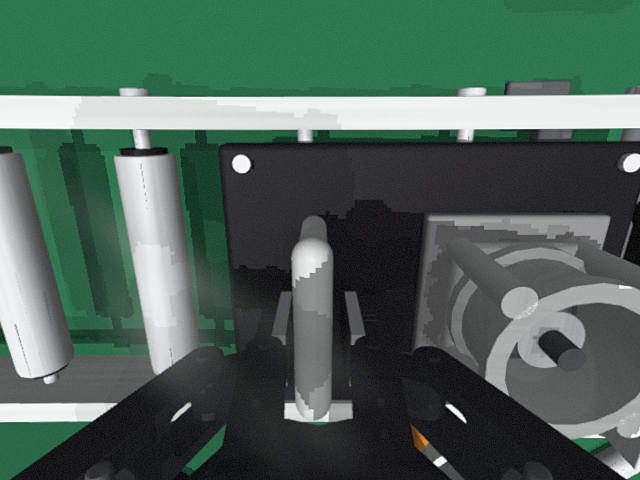

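Run:
```python
from h import *
import pickle
for f in("ag.pkl","ae.pkl"):
    d=pickle.load(open(f,"rb"))
    P=cloud(d); Q=((P-B)@RB*1000)
    g=d["color"].max(2)
    z=Q[...,2]
    m=(abs(z-25)<5)&(g<110)&(abs(Q[...,0])<70)&(Q[...,1]>-158)&(Q[...,1]<36)
    W=Q[m]; A=np.c_[W[:,0],W[:,1],np.ones(len(W))]; c=np.linalg.lstsq(A,W[:,2],rcond=None)[0]; print(f,len(W),"plate z slope x,y",c.round(4),"z at front",c[2]-161*c[1],"rear",c[2]+39*c[1])
    m=(Q[...,1]<-162)&(Q[...,1]>-190)&(abs(z-25)<5)&(abs(Q[...,0])>70)&(abs(Q[...,0])<100)
    for sg in(1,-1):
        w=Q[m&(np.sign(Q[...,0])==sg)]; print("corner",sg,len(w),np.percentile(w,[2,50,98],axis=0).round(1).tolist())
    m=(abs(Q[...,0])<60)&(Q[...,1]<-162)&(Q[...,1]>-165)&(z<18)&(z>5)
    print("roller strip z",np.median(z[m]),m.sum())
    for y0 in(0,85):
        m=(abs(Q[...,0])<55)&(abs(Q[...,1]-y0)<2)&(z>5)&(z<22); print("roller",y0,m.sum(),np.median(z[m]) if m.sum() else None)
    m=(z>55)&(z<80)&(abs(Q[...,0])<25)&(Q[...,1]>-25)&(Q[...,1]<15)
    w=Q[m]; print("handle",np.percentile(w,[2,50,98],axis=0).round(1).tolist())
```

```text
ag.pkl 18571 plate z slope x,y [-1.50000e-03  3.10000e-03  2.65009e+01] z at front 26.00033219375227 rear 26.62220179788102
corner 1 780 [[70.8, -189.6, 23.7], [87.1, -172.4, 25.4], [98.2, -162.4, 28.8]]
corner -1 431 [[-98.4, -189.7, 23.8], [-84.5, -170.3, 25.3], [-70.3, -162.1, 27.5]]
roller strip z 12.805790697432068 352
roller 0 0 None
roller 85 446 13.821406966463057
handle [[-23.9, -14.1, 65.5], [1.2, -9.1, 73.1], [24.1, 0.1, 75.5]]
ae.pkl 22459 plate z slope x,y [-0.00000e+00  2.60000e-03  2.64713e+01] z at front 26.059934204153354 rear 26.570932667490784
corner 1 273 [[70.3, -189.8, 23.9], [74.8, -171.0, 25.4], [79.2, -162.5, 27.3]]
corner -1 536 [[-98.5, -189.4, 24.0], [-85.3, -176.7, 25.3], [-70.3, -162.6, 27.1]]
roller strip z 12.676477445100032 437
roller 0 0 None
roller 85 551 13.798682116391847
handle [[-24.1, -14.0, 65.5], [0.5, -9.0, 73.0], [24.1, 0.3, 75.5]]
```

```bash
python3 -m crank '[[0.1,0,0,0,0,0,1],[0.1,0,0,0,0,0,1],[0.1,0.3,0,0,0,0,1],[0.1,0.3,0,1.5,0,0,1],[0.1,0.3,0,0,0,0,1]]' 25; python3 -c "
from h import *
where()"
python3 -m crank '[[0,-0.3,0,-1.5,0,0,1],[0,-0.6,0,-1.5,0,0,1],[0,-0.6,0.1,0,0,0,1],[0,-0.3,0.1,0,0,0,1]]' 25; python3 -c "
from h import *
where()"
```

```text
clock: 24.9
position: [0.5418, 0.0055, 0.108]
ee_rot: [0.501, 0.498, 0.508, -0.493]
contact_force: [-7.0, 16.0, 15.4]
width: 0.0147
t 24.9 center [ 5.2 -5.7 56.8] tip(free) [95.2 -5.8 56.4] axis [ 1.    -0.001 -0.004] F [-6.6 16.1 15.4] M [ 2.6   1.05 -0.06] w 0.0147
clock: 25.4
position: [0.5415, 0.0054, 0.1081]
ee_rot: [0.501, 0.5, 0.507, -0.492]
contact_force: [-5.3, 19.6, 12.8]
width: 0.015
t 25.4 center [ 4.9 -5.8 56.9] tip(free) [94.9 -6.1 57. ] axis [ 1.    -0.003  0.002] F [-4.9 19.7 12.8] M [3.06 0.58 0.06] w 0.015
```

```bash
python3 -m crank '[[0,0,0,0,0,0,2],[0,0,0,0,0,0,2],[-0.1,0,-0.2,0,0,0,2],[-0.1,0,-0.4,0,0,0,2.1],[-0.1,0,-0.6,0,0,0,2.5]]' 20; python3 -c "
from h import *
where()"
python3 -m crank '[[0,0,0,0,0,0,3.5],[0,0,0,0,0,0,5],[0,0,0,0,0,0,5],[0,0,0,0,0,0,5]]' 20
python3 - <<'E'
from h import *
where(); d=eyes.get_image("wrist"); cv2.imwrite("pics/am_w.png",d["color"])
E
```

```text
clock: 26.02
position: [0.5411, 0.0039, 0.1073]
ee_rot: [0.505, 0.495, 0.505, -0.495]
contact_force: [-0.0, 0.8, -0.3]
width: 0.025
t 26.025 center [ 4.4 -7.1 56.1] tip(free) [94.4 -7.  56.1] axis [ 1.     0.001 -0.   ] F [-0.   0.8 -0.3] M [0.02 0.01 0.04] w 0.025
clock: 26.52
position: [0.5412, 0.0043, 0.1073]
ee_rot: [0.505, 0.495, 0.505, -0.495]
contact_force: [-0.2, 0.1, -0.1]
width: 0.0502
t 26.525 center [ 4.5 -6.7 56.1] tip(free) [94.5 -6.7 56.1] axis [ 1.  0. -0.] F [-0.2  0.1 -0.1] M [ 0.    0.05 -0.  ] w 0.0502
```

View pics/am_w.png

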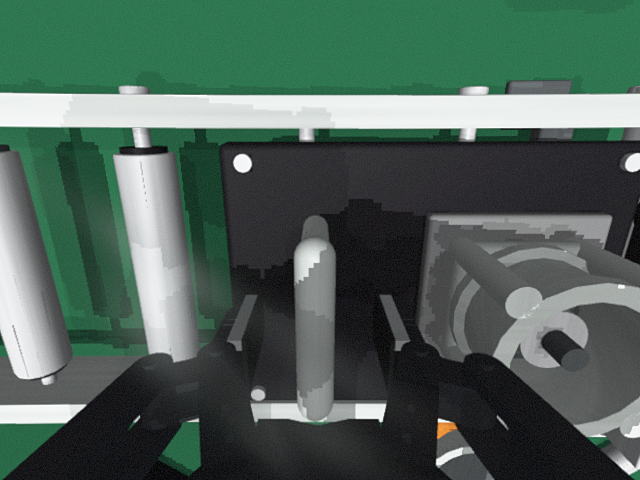

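Handle free, centred in the open fingers. Retreat and make the last check.

```bash
python3 -m crank '[[-3,0,0,0,0,0,5],[-8,0,0,0,0,0,5],[-14,0,0,0,0,0,5],[-18,-4,0,0,0,0,5],[-18,-10,0,0,0,0,5]]'; python3 -m crank '[[0,-5,5,0,0,0,5],[0,-5,10,0,0,0,5],[0,-5,15,0,0,0,5],[0,-5,20,0,0,0,5],[0,-5,25,0,0,0,5]]';python3 -m crank '[[0,0,5,0,0,0,5],[0,0,10,0,0,0,5],[0,0,15,0,0,0,5],[0,0,15,0,0,0,5]]'
python3 - <<'E'
from h import *
import pickle
d=eyes.get_image("top"); crop(d,"an_t.png",160,420,160,290,3)
D0=pickle.load(open("D0.pkl","rb"))["top"]
P=cloud(d);Q=(P-B)@RB*1000;z=Q[...,2]
for y0 in(-85,0,85,170,255):
    m=(abs(Q[...,0])<55)&(abs(Q[...,1]-y0)<3.5)&(z>0)&(z<45); print(y0,m.sum(),np.median(z[m]).round(1))
for yy in(0,85,170):
    m=(abs(Q[...,0])<60)&(abs(Q[...,1]-yy)<20)&(z>0)&(z<20); print(yy,"roller y",np.median(Q[m][:,1]).round(1)if m.sum() else None)
m=np.zeros((480,640),bool);m[190:250,318:337]=1;m&=(z>58)&(z<88)
print("handle",np.percentile(Q[m],[3,50,97],axis=0).round(1).tolist())
df=cv2.absdiff(d["color"],D0["color"]).max(2)
print("change screwdriver/casting/tray",[int((df[a:b,c:e]>60).sum()) for a,b,c,e in((155,200,455,545),(222,262,95,140),(65,160,135,290))])
E
```

```text
clock: 27.2
position: [0.4433, 0.0017, 0.2907]
ee_rot: [0.507, 0.497, 0.503, -0.493]
contact_force: [-0.5, -0.5, 0.4]
width: 0.0496
clock: 27.82
position: [0.3957, -0.2503, 0.2872]
ee_rot: [0.505, 0.496, 0.505, -0.495]
contact_force: [0.5, 0.1, -0.3]
width: 0.0503
clock: 28.32
position: [0.3986, -0.4021, 0.2857]
ee_rot: [0.504, 0.496, 0.504, -0.496]
contact_force: [-0.7, 0.9, -0.1]
width: 0.0504
-85 54 29.3
0 55 25.7
85 128 13.3
170 132 12.4
255 133 12.7
0 roller y 8.2
85 roller y 85.4
170 roller y 169.3
handle [[-40.2, -12.2, 64.2], [-2.2, -4.7, 71.5], [36.0, 2.5, 78.1]]
change screwdriver/casting/tray [0, 0, 0]
```

View pics/an_t.png

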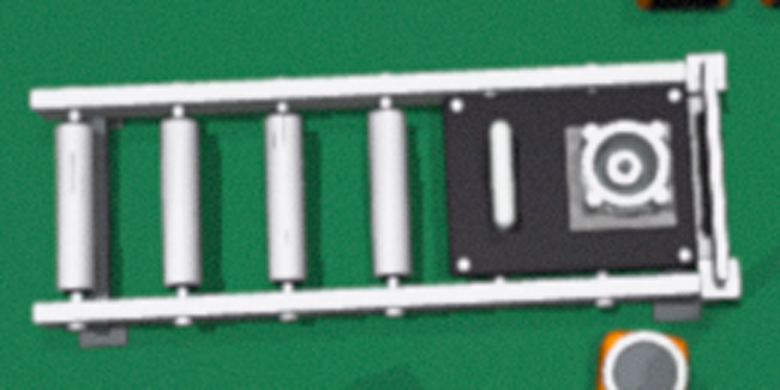

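```bash
python3 -c "
from rig import manip
print(manip.sign_off())"
```

```text
the job is handed in; nothing more can be done
None
```

The roller is back in the bay and the carrier has been rolled over it and let go, but the carrier may be about 4 mm short of the rubber face. I handed the job in at about 28 s.

- **Roller:** I put the sprung pin into the far hole, pushed it about 12 mm in (7–8 N), lowered the fixed end and eased it out. When I opened the fingers the roller's centre was within 0.3 mm of the bay centre and 1.8 mm below the hole line. It looked the same as its neighbours in the side and wrist pictures.
- **Carrier:** I rolled it along by its handle with loosely closed fingers, at 1–3 N. It ran until it stopped hard, then I opened the fingers and backed off.
- **Check that disagreed:** At that hard stop the handle was about 6 mm past the bay centre, not the stated 10 mm. In the pictures the plate's front corners look hard against the stop's corner brackets, with about 4 mm still open to the rubber.
- **Second try:** I pushed again at 13–20 N, gripping the handle at 25 N and shifting and twisting it slightly while pressing down. The carrier did not move any further. I did not push harder, so as not to tip it off the rollers.
- **Other items:** The last top picture shows no change at the screwdriver, the spare casting or the parts tray. The spanner and the small roller I saw only in the earlier side pictures, lying where they had been; I did not measure them.

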